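# Draw the backing plug out of the upright tube with the telescopic T-foot puller

## Robot

A 6-joint arm with a two-finger parallel gripper is mounted at the origin on the work surface. World frame = base frame: x ahead of the robot, y to its left, z up, the work surface at z = 0. Lengths are in m, angles in degrees, forces in N, time in s.
With the tool pointing down it reaches from about 0.25 to 0.725 m from the base axis. Payload 9.7 kg.
Tool frame: the origin (TCP) lies on the centre line of the jaws, within the pads' length; the fingertips stand 19 mm ahead of it and the grasp point (between the pads) is the TCP; z points along the fingers, y is the direction in which the jaws open and shut (so a half turn about z gives the same grasp; the last joint's range is limited). The gripper opens to 85 mm and grips with 20 to 120 N. Pads are 22 mm wide; open, the fingers measure 114 mm over their backs; the gripper's body (76 mm by 85 mm) begins 54 mm behind the grasp point. The pads swing forward as they close: fully open they stand 13 mm farther back than shut.
Start: joints at [63.484, 4.979, 10.078, 95.1, 0, 90], TCP at [0.246, 0.492, 0.25] pointing down, gripper open.
Joint ranges: [-179.16, 179.16], [-48.56, 103.87], [-65.8, 70.77], [-126.05, 130.52], [-82.76, 87.17], [-180, 180]. Speed limits (degrees/s): [127.2, 127.2, 147.25, 180, 180, 180].

## Interface

Orientations are given as [roll, pitch, yaw] about the fixed x, y, z axes, in that order (R = Rz(yaw) Ry(pitch) Rx(roll)).
In Python, from workcell import bot, viewer, job gives the robot as it stands.
- The arm moves only by the tool play_rows, never from a script. Its argument "commands" is a list of rows, each an object of numbers: "tx", "ty", "tz": the shift along the tool's x, y, z in cm; "ax", "ay", "az": the turn, a rotation vector about the tool's x, y, z in rad. A call has 1 to 20 rows; each row is the pose to reach, as a shift and turn from the pose commanded when the call began, along the tool's axes at that moment; what a row does not reach only later rows make up. A row lasts 1/10 s, in which the tool goes at most 50 mm and 8.59 degrees, less where a joint would pass 70% of its speed; a pose out of reach is approached as far as the arm can. A call with a gripper value outside its range is refused whole. "grip" is the finger opening in cm, from 0 to 8.54, set as the call begins (left out, the last holds). The fingers move at their own pace and stop on an object; "newtons" is the grip in N (left out, the last holds). Time passes only in rows, so rows that repeat a pose let the fingers close. It gives the time, the measured TCP pose, the force and the opening at its end, in the units of the state.
- bot.get_obs(): the state, without advancing time (a new reading comes with each control period).
- viewer.camera(name): name is "scene" or "top"; returns a dict with "pixels" (384x512x3 uint8, red, green, blue), "depth" (384x512 float32, m along the optical axis (not along the pixel's ray), 0 where there is no reading), "fx", "fy", "cx", "cy" (pixels), "dist" ([k1, k2, p1, p2, k3] as OpenCV has them; the pictures are not rectified), "rvec" (rotation vector, rad) and "tvec" (3), from world to camera coordinates, as OpenCV has them. Camera axes: x right, y down, z forward; pixel columns grow to the right and rows downward; lengths in m; the calibration is good to about 2 mm. A picture is of the moment at which its call begins.
- job.job_done(): hands the job in, once; it reports no verdict.
The state is a dict: "time": time; "q": joint angles; "qd": joint speeds; "joint_efforts": joint torques, N m; "ee_pos": TCP position; "tcp_rot": TCP orientation; "wrist_force": force on the tool from outside, world axes, zero at the start; "torque": the same for the moment, N m; "opening": finger opening in m.
Only numpy, scipy, OpenCV 4.12 (cv2) and the standard library are available. Lean on these libraries where they do the work, as an engineer would, in place of code of your own. Each camera call takes 0.05 s, during which the arm holds its last target.

## Task

An aluminium backing plug sits at the bottom of the upright square tube. Take the T-foot puller from its rack, feel its foot gently down through the plug's slot to the bottom, give it a quarter turn and draw the plug out; stand the plug gently and upright, wholly on the firebrick that lies flat, and never touch it with the gripper. Then free the puller, hang it back in the rack's fork by its collar and let go, leaving everything else on the bench in its place.

Things in the scene. Friction and masses are not known exactly. Their poses are not given: they have to be found in the camera images.
- post_mouth (a point): Upright square steel tube, 70 mm square outside, 62 mm inside (walls 4 mm), fixed on a 110 x 110 x 8 mm base plate bolted to the bench. This point: centre of its open mouth, 125 mm above the bench; the inner floor is 117 mm below it. z up, x and y square to the walls.
- plug_center (a point): Loose aluminium plug at the bottom of the tube, 54 x 54 mm and 42 mm high, 0.18 to 0.35 kg, about 4 mm of play to each wall. This point: its centre, 21 mm above its underside, z up. Hanging from the puller it can sway and turn a little.
- plug_slot (a point): Centre of the slot in the plug's top face, 42 mm above its underside: through an 8 mm top plate, 32 mm long along x, 12 mm wide along y. Under the plate a cavity 46 mm square, 13 mm high, its solid floor 21 mm below this point. The T-foot enters with its length along the slot; a quarter turn later it catches under the plate.
- puller_grip (a point): Telescopic puller, 0.24 kg, at the start hanging upright in the rack's fork. This point: centre of its black square handle, 24 x 24 mm and 56 mm high (grip it over either pair of flats), z up. Its foot's length lies along the puller's x.
- puller_collar (a point): Centre of the underside of the puller's collar (40 mm across, 6 mm thick), 34 mm below the handle's centre. Below it a 12 mm sleeve, 45 mm long, then an 8 mm shank and the T-foot, a round-ended bar 26 mm long (x), 7 mm thick and high. Telescope setting unknown, not measured: foot's underside 106 to 134 mm below this point; holds under 50 N. Pressed up, the foot gives 1 mm per 8 N.
- rack_seat (a point): Fixed steel rack, 150 mm high, base 130 x 100 mm. This point: on top of its fork, where the puller's axis hangs, its collar resting on the prongs. Gap 18 mm wide, open to the rack's -x (towards the robot), from 25 mm in front of this point to 30 mm behind it; prongs 8 mm thick, 46 mm over both. Column behind, no higher. Lifted a few mm, the puller slides out along -x.
- brick_top (a point): Cream firebrick lying flat, fixed, 230 mm along x, 114 mm along y, 64 mm high. This point: centre of its top face, z up.
- bracket_a: Bystander: small steel angle bracket, legs 50 mm, 40 mm wide, loose. Leave it alone.
- bracket_b: Bystander: larger steel angle bracket, legs 60 mm, 50 mm wide, loose. Leave it alone.
- offcut: Bystander: offcut of square tube lying down, 150 x 50 x 50 mm, loose. Leave it alone.
- rod_pack: Bystander: flat blue pack, 320 x 60 x 22 mm, loose. Leave it alone.
- hammer: Bystander: hammer lying down, 260 mm long, loose. Leave it alone.
- brush: Bystander: brush lying down, 220 mm long, loose. Leave it alone.
Not all that is in view belongs to the job. Of the things that look like the part that bears puller_grip, the middle-sized one is meant.

How it is judged:
By the outcome, as a careful person would: the job done as asked, in the order asked, and still so for the second after the job is handed in, with the robot touching nothing.
It also fails if it takes over 69 s, if anything falls off the work surface, if the arm or the gripper's body presses on something with over 40 N, if the wrist force passes 120 N, or if a joint passes its speed limit or range.

## Working session

There is one attempt and no reset: what is moved stays moved. The work goes in short steps, Python scripts to look and compute and a tool call to move; the robot and the scene stay as the last step left them, time stands still between calls to the robot, and variables do not carry over. Pictures are saved under pics/ and viewed, and the job is handed in when it is done.

Besides the shell and the picture viewer there is one more tool, called after "Emit:" by a JSON object that holds its "name" and its "arguments". play_rows: Moves the arm, as the interface text tells. Its arguments: {"type":"object","properties":{"commands":{"type":"array"},"grip":{"type":"number"},"newtons":{"type":"number"}},"required":["commands"]}

```bash
ls; mkdir -p pics; python3 - <<'E'
from workcell import bot, viewer, job
import cv2, numpy as np, pickle
print(bot.get_obs())
for n in ("scene","top"):
    c=viewer.camera(n); pickle.dump(c,open(n+"0.pkl","wb"))
    print(n,{k:c[k] for k in c if k not in("pixels","depth")})
    cv2.imwrite(f"pics/{n}0.png",cv2.resize(c["pixels"][:,:,::-1],(768,576)))
    R=cv2.Rodrigues(np.array(c["rvec"]))[0]; print(-R.T@np.array(c["tvec"]).ravel())
E
```

```text
pics
{'time': 0.0, 'q': array([6.34830693e+01, 5.01155085e+00, 1.00310914e+01, 9.50988907e+01,
       1.86953054e-03, 8.99997161e+01]), 'qd': array([-0.07930054,  0.02338814,  0.07151577,  0.03792493, -0.02789741,
       -0.01047723]), 'joint_efforts': array([ 2.71707904e-03, -5.20389283e+01,  4.64807332e+01,  1.63104519e-02,
        4.40603765e-05,  2.90785039e-06]), 'ee_pos': array([0.24544915, 0.4919502 , 0.24954861]), 'tcp_rot': array([-1.79920650e+02, -1.86992190e-03,  1.53483351e+02]), 'wrist_force': array([-0.26292793,  0.69552385,  0.41808423]), 'torque': array([ 0.04673429, -0.04567241,  0.01032376]), 'opening': 0.08546214194832776}
scene {'fx': 457.6468885742593, 'fy': 457.6468885742593, 'cx': 259.8207621783287, 'cy': 197.02600688469215, 'dist': array([0.00474115, 0.        , 0.        , 0.        , 0.        ]), 'rvec': array([ 1.57495636,  2.14194052, -0.75915628]), 'tvec': array([ 0.21246885, -0.3227669 ,  1.79754747])}
[1.36159815 0.23253808 1.21345578]
top {'fx': 374.4224695924018, 'fy': 374.4224695924018, 'cx': 256.67324070297286, 'cy': 201.28867146185152, 'dist': array([0.03503883, 0.        , 0.        , 0.        , 0.        ]), 'rvec': array([ 2.16601192, -2.21019361,  0.08610469]), 'tvec': array([-0.00473644,  0.57380067,  1.23975241])}
[ 0.48336949 -0.00665987  1.27771878]
```

View pics/scene0.png

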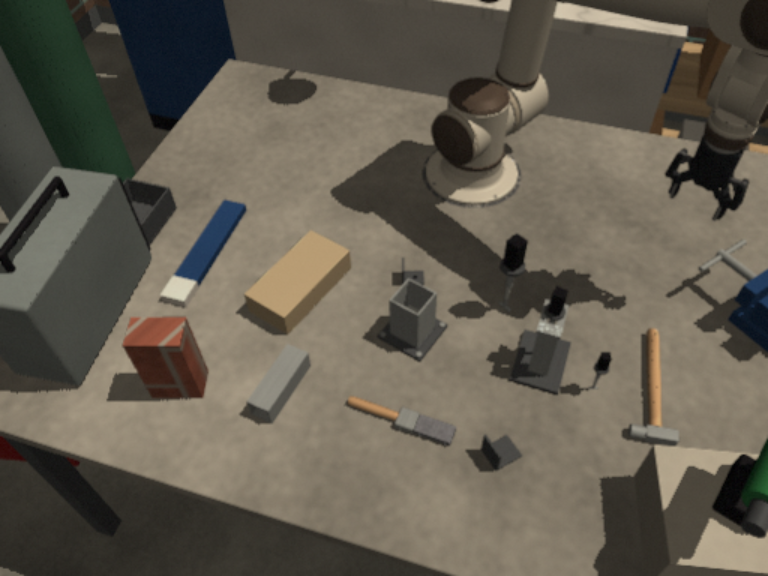

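View pics/top0.png

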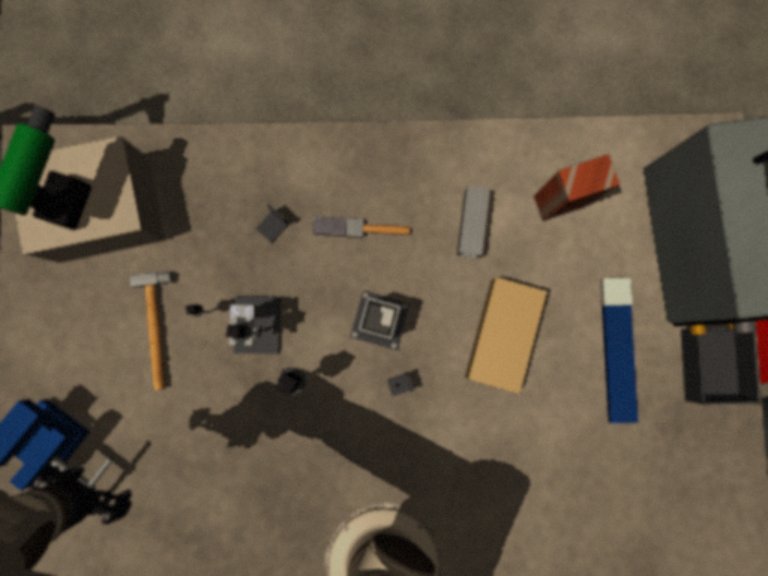

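```bash
cat > h.py <<'E'
import cv2, numpy as np, pickle
def load(n): return pickle.load(open(n,"rb"))
def cam(c):
    R=cv2.Rodrigues(np.array(c["rvec"]))[0]; t=np.array(c["tvec"]).ravel()
    K=np.array([[c["fx"],0,c["cx"]],[0,c["fy"],c["cy"]],[0,0,1]]); return R,t,K,np.array(c["dist"])
def ray(c,uv):
    R,t,K,d=cam(c); p=cv2.undistortPoints(np.array(uv,float).reshape(-1,1,2),K,d).reshape(-1,2)
    r=np.c_[p,np.ones(len(p))]@R; return -R.T@t, r   # world direction per unit depth
def plane(c,uv,z):
    o,r=ray(c,uv); s=(z-o[2])/r[:,2]; return o+r*s[:,None]
def cloud(c):
    h,w=c["depth"].shape; u,v=np.meshgrid(np.arange(w),np.arange(h))
    o,r=ray(c,np.stack([u,v],-1).reshape(-1,2)); return (o+r*c["depth"].reshape(-1,1)).reshape(h,w,3)
def proj(c,P):
    R,t,K,d=cam(c); return cv2.projectPoints(np.array(P,float).reshape(-1,1,3),np.array(c["rvec"],float),t,K,d)[0].reshape(-1,2)
def crop(c,x0,y0,x1,y1,s,f):
    im=c["pixels"][y0:y1,x0:x1,::-1]; cv2.imwrite(f,cv2.resize(im,None,fx=s,fy=s,interpolation=cv2.INTER_CUBIC))
E
python3 - <<'E'
from h import *
t=load("top0.pkl"); s=load("scene0.pkl")
crop(t,115,175,295,275,4,"pics/t1.png")
crop(s,240,140,430,270,4,"pics/s1.png")
C=cloud(t)
D=C[175:275,115:295,2]
cv2.imwrite("pics/tz.png",cv2.resize(cv2.applyColorMap(np.clip(D/0.25*255,0,255).astype(np.uint8),cv2.COLORMAP_JET),None,fx=4,fy=4,interpolation=cv2.INTER_NEAREST))
E
```

```text
(no output)
```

View pics/t1.png

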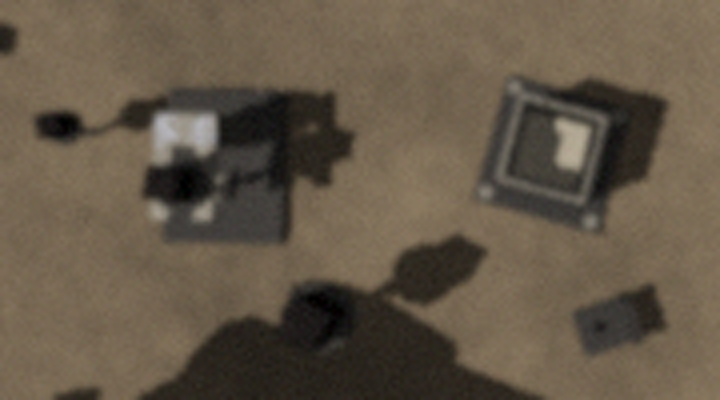

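View pics/s1.png

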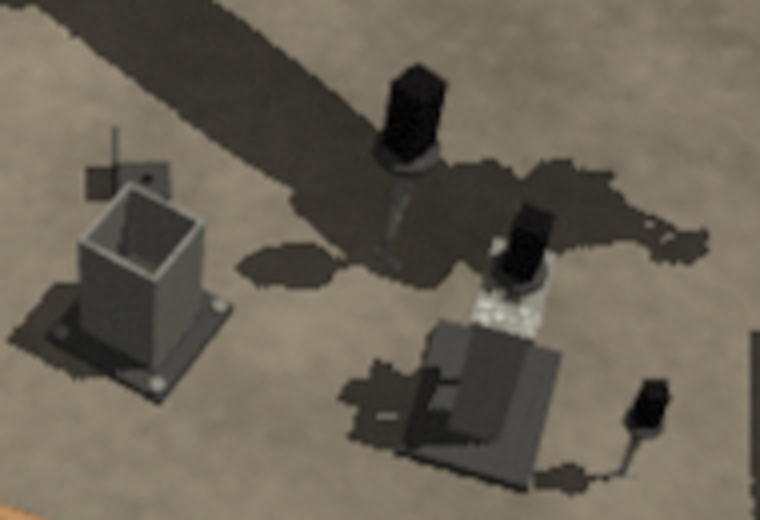

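View pics/tz.png

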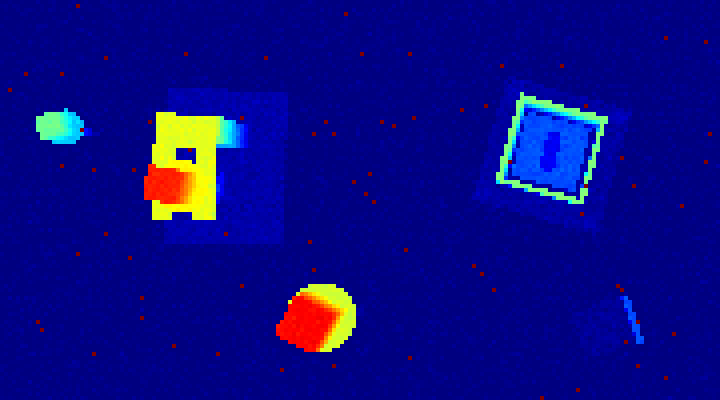

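```bash
python3 - <<'E'
from h import *
t=load("top0.pkl"); s=load("scene0.pkl")
def rect(P,name):
    P=P.astype(np.float32); r=cv2.minAreaRect(P[:,:2]*1000); print(name,len(P),np.round(r[0],1),np.round(r[1],1),round(r[2],1),"z",np.round(np.percentile(P[:,2],[5,50,95]),4))
for nm,c in(("top",t),("scene",s)):
    C=cloud(c); X,Y,Z=C[...,0],C[...,1],C[...,2]
    ok=(c["depth"]>0)
    def box(x0,x1,y0,y1,z0,z1): return ok&(X>x0)&(X<x1)&(Y>y0)&(Y<y1)&(Z>z0)&(Z<z1)
    def big(m):
        n,l,st,_=cv2.connectedComponentsWithStats(m.astype(np.uint8)); k=1+np.argmax(st[1:,4]); return l==k
    print(nm)
    m=big(box(.3,.6,-.15,.15,.115,.135)); rect(C[m],"mouth rim")
    m=box(.3,.6,-.15,.15,.03,.07);  m=big(m); 
    if nm=="top": rect(C[m],"plug?")
    m=big(box(.3,.7,.15,.4,.140,.157)); rect(C[m],"fork")
    m=big(box(.35,.6,.2,.33,.195,.26)); rect(C[m],"handle rack"); print(np.round(C[m].min(0),3),np.round(C[m].max(0),3))
    m=big(box(.35,.6,.2,.33,.2,.26)); 
    zt=np.percentile(Z[m],98); mt=m&(Z>zt-.006); rect(C[mt],"handle top")
    m=big(box(.2,.4,.05,.2,.2,.27)); rect(C[m],"big handle")
    m=big(box(.2,.75,-.5,-.1,.055,.072)); rect(C[m],"brick")
    m=big(box(.3,.65,.15,.35,.003,.02)); rect(C[m],"rack base")
    m=box(.3,.6,.3,.5,.04,.3); 
    if m.any(): rect(C[big(m)],"small")
E
```

```text
top
mouth rim 120 [533.9  -1.7] [69.8 69.8] 73.3 z [0.1209 0.1255 0.1287]
plug? 272 [536.5  -2. ] [61.3 57.5] 73.2 z [0.0337 0.0506 0.0557]
fork 278 [526.  273.7] [46.2 78.2] 88.7 z [0.1458 0.1508 0.156 ]
handle rack 82 [510.7 274.5] [24.1 24. ] 75.6 z [0.2025 0.2116 0.2149]
[0.498 0.261 0.197] [0.524 0.286 0.216]
handle top 64 [510.9 274.5] [23.9 23.1] 77.8 z [0.2099 0.2123 0.215 ]
big handle 17 [395.8 173.6] [19.5  6.1] 89.3 z [0.2136 0.2188 0.2213]
brick 2511 [ 495.  -276.9] [114.4 230.5] 72.8 z [0.0603 0.0645 0.0685]
rack base 798 [523.7 275.5] [109.1 147.8] 85.4 z [0.0052 0.0104 0.0146]
small 82 [562.1 383. ] [22.4 25.5] 89.6 z [0.0794 0.1085 0.1225]
scene
mouth rim 198 [536.6  -3.2] [73.2 74.1] 74.1 z [0.116  0.1216 0.126 ]
fork 285 [528.4 273.7] [45.7 84.6] 87.3 z [0.1438 0.1492 0.155 ]
handle rack 88 [513.9 274.5] [24.2 26.6] 78.6 z [0.1971 0.2089 0.2134]
[0.499 0.261 0.195] [0.527 0.288 0.215]
handle top 51 [513.8 274.5] [22.9 26.6] 79.7 z [0.2088 0.2108 0.2141]
big handle 4 [396.8 167.3] [6.2 2.9] 37.5 z [0.2147 0.2163 0.2192]
brick 1905 [ 496.2 -277.6] [120.7 234.2] 72.4 z [0.0578 0.0626 0.0668]
rack base 833 [530.6 273.4] [105.9 143.8] 88.2 z [0.0042 0.0085 0.0133]
small 137 [565.4 385.2] [27.5 22.4] 85.1 z [0.0553 0.0971 0.1214]
```

```bash
cat >> h.py <<'E'
from scipy.spatial.transform import Rotation as Ro
def R_of(yaw): return Ro.from_euler("xyz",[180,0,yaw],degrees=True)
def rows(p0,y0,p1,y1,n,hold=0,prof="s"):
    """tool-frame rows from commanded p0,yaw0 to p1,yaw1"""
    R0=R_of(y0); d=R0.inv().apply(np.array(p1)-np.array(p0))*100; az=-np.radians(y1-y0)
    print("final: t",np.round(d,2),"az",round(az,3))
    for k in range(1,n+1):
        u=k/n; u=(u*u*(3-2*u)) if prof=="s" else u
        print('{"tx":%.2f,"ty":%.2f,"tz":%.2f,"az":%.3f},'%(*(d*u),az*u),end="")
    print()
E
python3 - <<'E'
from h import *
t=load("top0.pkl"); s=load("scene0.pkl")
for c in (t,s):
    C=cloud(c)
    m=(C[...,0]>.3)&(C[...,0]<.46)&(C[...,1]>.12)&(C[...,1]<.23)&(C[...,2]>.12)&(C[...,2]<.32)&(c["depth"]>0)
    P=C[m]; 
    for a in (.15,.2,.21,.22,.23,.24,.25): print(a,(P[:,2]>a).sum(), np.round(P[P[:,2]>a].mean(0),3) if (P[:,2]>a).any() else "")
rows([.246,.492,.25],153.484,[.512,.2745,.28],168,13)
E
```

```text
0.15 178 [0.412 0.171 0.208]
0.2 135 [0.411 0.173 0.218]
0.21 127 [0.411 0.173 0.218]
0.22 30 [0.411 0.173 0.221]
0.23 0 
0.24 0 
0.25 0 
0.15 281 [0.421 0.174 0.192]
0.2 127 [0.418 0.174 0.213]
0.21 95 [0.415 0.174 0.216]
0.22 5 [0.419 0.175 0.221]
0.23 0 
0.24 0 
0.25 0 
final: t [-33.51  -7.59  -3.  ] az -0.253
{"tx":-0.56,"ty":-0.13,"tz":-0.05,"az":-0.004},{"tx":-2.14,"ty":-0.48,"tz":-0.19,"az":-0.016},{"tx":-4.53,"ty":-1.03,"tz":-0.41,"az":-0.034},{"tx":-7.57,"ty":-1.71,"tz":-0.68,"az":-0.057},{"tx":-11.06,"ty":-2.50,"tz":-0.99,"az":-0.084},{"tx":-14.83,"ty":-3.36,"tz":-1.33,"az":-0.112},{"tx":-18.69,"ty":-4.23,"tz":-1.67,"az":-0.141},{"tx":-22.45,"ty":-5.08,"tz":-2.01,"az":-0.170},{"tx":-25.95,"ty":-5.87,"tz":-2.32,"az":-0.196},{"tx":-28.98,"ty":-6.56,"tz":-2.59,"az":-0.219},{"tx":-31.38,"ty":-7.10,"tz":-2.81,"az":-0.237},{"tx":-32.95,"ty":-7.46,"tz":-2.95,"az":-0.249},{"tx":-33.51,"ty":-7.59,"tz":-3.00,"az":-0.253},
```

Emit:
{"name": "play_rows", "arguments": {"commands": [{"tx": -0.5, "ty": -0.1, "tz": -0.2, "az": -0.01}, {"tx": -2, "ty": -0.5, "tz": -0.6, "az": -0.02}, {"tx": -4.5, "ty": -1, "tz": -1.2, "az": -0.04}, {"tx": -7.5, "ty": -1.7, "tz": -2, "az": -0.06}, {"tx": -11, "ty": -2.5, "tz": -2.5, "az": -0.09}, {"tx": -15, "ty": -3.4, "tz": -3, "az": -0.11}, {"tx": -19, "ty": -4.2, "tz": -3, "az": -0.14}, {"tx": -22.5, "ty": -5.1, "tz": -3, "az": -0.17}, {"tx": -26, "ty": -5.9, "tz": -3, "az": -0.2}, {"tx": -29, "ty": -6.6, "tz": -3, "az": -0.22}, {"tx": -31.4, "ty": -7.1, "tz": -3, "az": -0.24}, {"tx": -33, "ty": -7.5, "tz": -3, "az": -0.25}, {"tx": -33.5, "ty": -7.6, "tz": -3, "az": -0.253}, {"tx": -33.5, "ty": -7.6, "tz": -3, "az": -0.253}, {"tx": -33.5, "ty": -7.6, "tz": -3, "az": -0.253}], "grip": 8.5}}

```text
invalid input at $.commands[0]: expected keys tx, ty, tz, ax, ay, az
```

```bash
sed -i 's/"az":%.3f}/"ax":0,"ay":0,"az":%.3f}/' h.py
```

Emit:
{"name": "play_rows", "arguments": {"commands": [{"tx": -0.5, "ty": -0.1, "tz": -0.2, "ax": 0, "ay": 0, "az": -0.01}, {"tx": -2, "ty": -0.5, "tz": -0.6, "ax": 0, "ay": 0, "az": -0.02}, {"tx": -4.5, "ty": -1, "tz": -1.2, "ax": 0, "ay": 0, "az": -0.04}, {"tx": -7.5, "ty": -1.7, "tz": -2, "ax": 0, "ay": 0, "az": -0.06}, {"tx": -11, "ty": -2.5, "tz": -2.5, "ax": 0, "ay": 0, "az": -0.09}, {"tx": -15, "ty": -3.4, "tz": -3, "ax": 0, "ay": 0, "az": -0.11}, {"tx": -19, "ty": -4.2, "tz": -3, "ax": 0, "ay": 0, "az": -0.14}, {"tx": -22.5, "ty": -5.1, "tz": -3, "ax": 0, "ay": 0, "az": -0.17}, {"tx": -26, "ty": -5.9, "tz": -3, "ax": 0, "ay": 0, "az": -0.2}, {"tx": -29, "ty": -6.6, "tz": -3, "ax": 0, "ay": 0, "az": -0.22}, {"tx": -31.4, "ty": -7.1, "tz": -3, "ax": 0, "ay": 0, "az": -0.24}, {"tx": -33, "ty": -7.5, "tz": -3, "ax": 0, "ay": 0, "az": -0.25}, {"tx": -33.5, "ty": -7.6, "tz": -3, "ax": 0, "ay": 0, "az": -0.253}, {"tx": -33.5, "ty": -7.6, "tz": -3, "ax": 0, "ay": 0, "az": -0.253}, {"tx": -33.5, "ty": -7.6, "tz": -3, "ax": 0, "ay": 0, "az": -0.253}], "grip": 8.5}}

```text
time: 1.6
ee_pos: [0.5109, 0.2749, 0.2804]
tcp_rot: [180.0, -0.0, 168.0]
wrist_force: [0.6, -0.5, -0.7]
opening: 0.0849
```

Emit:
{"name": "play_rows", "arguments": {"commands": [{"tx": 0, "ty": 0, "tz": 0.5, "ax": 0, "ay": 0, "az": 0}, {"tx": 0, "ty": 0, "tz": 2, "ax": 0, "ay": 0, "az": 0}, {"tx": 0, "ty": 0, "tz": 4, "ax": 0, "ay": 0, "az": 0}, {"tx": 0, "ty": 0, "tz": 6, "ax": 0, "ay": 0, "az": 0}, {"tx": 0, "ty": 0, "tz": 8, "ax": 0, "ay": 0, "az": 0}, {"tx": 0, "ty": 0, "tz": 9, "ax": 0, "ay": 0, "az": 0}, {"tx": 0, "ty": 0, "tz": 9.4, "ax": 0, "ay": 0, "az": 0}, {"tx": 0, "ty": 0, "tz": 9.4, "ax": 0, "ay": 0, "az": 0}, {"tx": 0, "ty": 0, "tz": 9.4, "ax": 0, "ay": 0, "az": 0}]}}

```text
time: 2.5
ee_pos: [0.5116, 0.2748, 0.1873]
tcp_rot: [180.0, 0.1, 168.0]
wrist_force: [-0.6, 0.5, -0.2]
opening: 0.0851
```

Emit:
{"name": "play_rows", "arguments": {"commands": [{"tx": 0, "ty": 0, "tz": 0, "ax": 0, "ay": 0, "az": 0}, {"tx": 0, "ty": 0, "tz": 0, "ax": 0, "ay": 0, "az": 0}, {"tx": 0, "ty": 0, "tz": 0, "ax": 0, "ay": 0, "az": 0}, {"tx": 0, "ty": 0, "tz": 0, "ax": 0, "ay": 0, "az": 0}, {"tx": 0, "ty": 0, "tz": 0, "ax": 0, "ay": 0, "az": 0}, {"tx": 0, "ty": 0, "tz": 0, "ax": 0, "ay": 0, "az": 0}, {"tx": 0, "ty": 0, "tz": 0, "ax": 0, "ay": 0, "az": 0}, {"tx": 0, "ty": 0, "tz": 0, "ax": 0, "ay": 0, "az": 0}, {"tx": 0, "ty": 0, "tz": 0, "ax": 0, "ay": 0, "az": 0}, {"tx": 0, "ty": 0, "tz": 0, "ax": 0, "ay": 0, "az": 0}], "grip": 1.8, "newtons": 70}}

```text
time: 3.5
ee_pos: [0.5115, 0.2747, 0.1866]
tcp_rot: [180.0, 0.0, 168.0]
wrist_force: [1.1, 2.1, 3.7]
opening: 0.0231
```

Emit:
{"name": "play_rows", "arguments": {"commands": [{"tx": 0, "ty": 0, "tz": -0.3, "ax": 0, "ay": 0, "az": 0}, {"tx": 0, "ty": 0, "tz": -0.6, "ax": 0, "ay": 0, "az": 0}, {"tx": 0, "ty": 0, "tz": -0.6, "ax": 0, "ay": 0, "az": 0}, {"tx": 0.3, "ty": -0.06, "tz": -0.6, "ax": 0, "ay": 0, "az": 0}, {"tx": 1, "ty": -0.2, "tz": -0.6, "ax": 0, "ay": 0, "az": 0}, {"tx": 2.2, "ty": -0.42, "tz": -0.6, "ax": 0, "ay": 0, "az": 0}, {"tx": 3.6, "ty": -0.68, "tz": -0.6, "ax": 0, "ay": 0, "az": 0}, {"tx": 4.8, "ty": -0.9, "tz": -0.6, "ax": 0, "ay": 0, "az": 0}, {"tx": 5.8, "ty": -1.1, "tz": -0.6, "ax": 0, "ay": 0, "az": 0}, {"tx": 6.3, "ty": -1.2, "tz": -0.8, "ax": 0, "ay": 0, "az": 0}, {"tx": 6.4, "ty": -1.2, "tz": -1.8, "ax": 0, "ay": 0, "az": 0}, {"tx": 6.4, "ty": -1.2, "tz": -3.5, "ax": 0, "ay": 0, "az": 0}, {"tx": 6.4, "ty": -1.2, "tz": -6, "ax": 0, "ay": 0, "az": 0}, {"tx": 6.4, "ty": -1.2, "tz": -8.5, "ax": 0, "ay": 0, "az": 0}, {"tx": 6.4, "ty": -1.2, "tz": -10.6, "ax": 0, "ay": 0, "az": 0}, {"tx": 6.4, "ty": -1.2, "tz": -12, "ax": 0, "ay": 0, "az": 0}, {"tx": 6.4, "ty": -1.2, "tz": -12.6, "ax": 0, "ay": 0, "az": 0}, {"tx": 6.4, "ty": -1.2, "tz": -12.6, "ax": 0, "ay": 0, "az": 0}, {"tx": 6.4, "ty": -1.2, "tz": -12.6, "ax": 0, "ay": 0, "az": 0}]}}

```text
time: 5.4
ee_pos: [0.4464, 0.2761, 0.3117]
tcp_rot: [-180.0, -0.0, 168.0]
wrist_force: [0.0, 0.7, -2.3]
opening: 0.0234
```

```bash
cat > snap.py <<'E'
import sys,pickle,cv2
from workcell import bot, viewer
from h import *
tag=sys.argv[1]
o=bot.get_obs(); print("t",o["time"],o["ee_pos"].round(4),o["tcp_rot"].round(2),"F",o["wrist_force"].round(1),"T",o["torque"].round(2),o["opening"],"q",o["q"].round(1))
for n in ("scene","top"):
    c=viewer.camera(n); c["obs"]=o; pickle.dump(c,open(n+tag+".pkl","wb")); cv2.imwrite(f"pics/{n}{tag}.png",cv2.resize(c["pixels"][:,:,::-1],(768,576)))
E
python3 snap.py 1
python3 - <<'E'
from h import *
s=load("scene1.pkl"); p=proj(s,[s["obs"]["ee_pos"]])[0]; print(p)
x,y=map(int,p); crop(s,x-60,y-40,x+60,y+90,6,"pics/s2.png")
E
```

```text
t 5.4 [0.4464 0.2761 0.3117] [-1.7997e+02 -3.0000e-02  1.6797e+02] F [ 0.   0.7 -2.3] T [-0.03 -0.05 -0.02] 0.023419794555562933 q [ 31.7   3.4  15.4 102.   -0.   43.8]
[383.83551762 153.34012024]
```

View pics/s2.png

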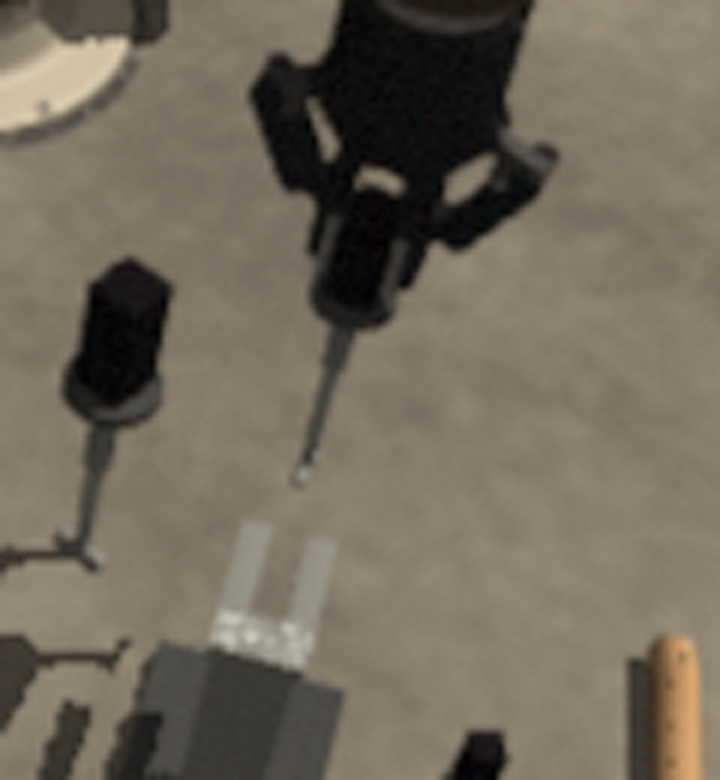

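View pics/top1.png

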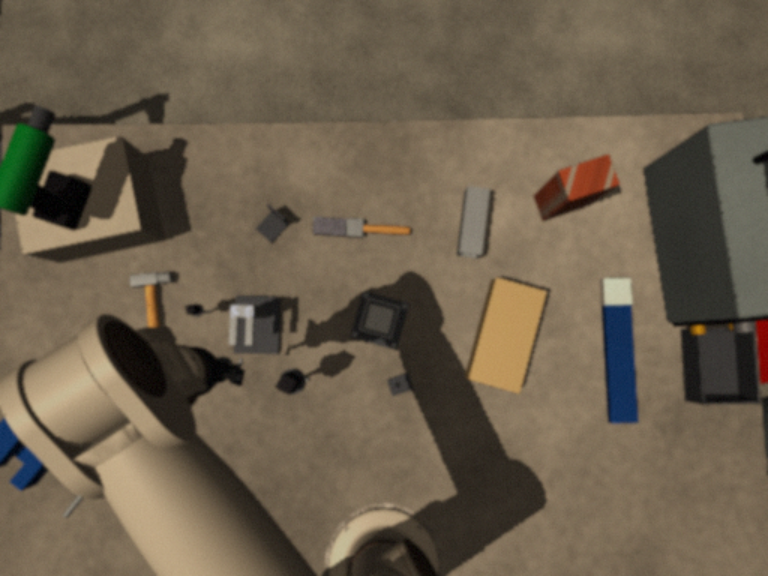

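```bash
python3 - <<'E'
from h import *
t=load("top0.pkl"); s=load("scene0.pkl"); s1=load("scene1.pkl")
C=cloud(t); X,Y,Z=C[...,0],C[...,1],C[...,2]
a=np.radians(-16.7); cx,cy=.535,-.002
u=(X-cx)*np.cos(a)+(Y-cy)*np.sin(a); v=-(X-cx)*np.sin(a)+(Y-cy)*np.cos(a)
# top plate
m=(abs(u)<.027)&(abs(v)<.027)&(abs(Z-.05)<.008)&(t["depth"]>0); print("plug top z",np.median(Z[m]),m.sum())
m2=(abs(u)<.022)&(abs(v)<.02)&(Z<.038)&(t["depth"]>0); print(m2.sum(),np.median(Z[m2]))
P=plane(t,np.argwhere(m2)[:,::-1],.05); r=cv2.minAreaRect((P[:,:2]*1000).astype(np.float32)); print("slot",r, P.mean(0))
e=np.linalg.eigh(np.cov(P[:,:2].T)); d=e[1][:,1]; print("slot yaw",np.degrees(np.arctan2(d[1],d[0])),np.sqrt(e[0])*1000)
crop(t,230,180,290,240,10,"pics/slot.png")
z=np.clip((Z[180:240,230:290])/.14*255,0,255).astype(np.uint8); cv2.imwrite("pics/slotz.png",cv2.resize(z,None,fx=10,fy=10,interpolation=cv2.INTER_NEAREST))
# rim centre
for nm,c in(("top",t),("scene",s)):
    C=cloud(c); 
    m=(abs(C[...,0]-.535)<.06)&(abs(C[...,1]+.002)<.06)&(abs(C[...,2]-.125)<.006)&(c["depth"]>0)
    P=plane(c,np.argwhere(m)[:,::-1],.125); print(nm,cv2.minAreaRect((P[:,:2]*1000).astype(np.float32)))
# puller in scene1 : points below tcp
C=cloud(s1); p=s1["obs"]["ee_pos"]; m=(np.hypot(C[...,0]-p[0],C[...,1]-p[1])<.03)&(C[...,2]<p[2]-.03)&(C[...,2]>.03)&(s1["depth"]>0)
P=C[m]; i=np.argsort(P[:,2]); P=P[i]; print(len(P))
for zl in np.arange(.1,.29,.01):
    q=P[(P[:,2]>zl)&(P[:,2]<=zl+.01)]
    if len(q): print(round(zl,2),len(q),q.mean(0).round(4),np.ptp(q,axis=0).round(3))
E
```

```text
plug top z 0.05071736657263459 229
35 0.029541110762513645
slot ((535.2166748046875, -0.5081729888916016), (11.14076042175293, 31.029476165771484), 74.86810302734375) [ 5.35060453e-01 -4.88595293e-04  5.00000000e-02]
slot yaw 165.5680762928908 [3.37090456 9.22936261]
top ((533.8853149414062, -1.6687355041503906), (69.85326385498047, 69.94154357910156), 73.29204559326172)
scene ((538.904296875, -1.6858291625976562), (72.74311828613281, 72.59896087646484), 73.38285064697266)
146
0.14 1 [0.4573 0.2746 0.1486] [0. 0. 0.]
0.15 11 [0.4522 0.2753 0.1553] [0.02  0.009 0.007]
0.16 5 [0.4489 0.2756 0.1653] [0.006 0.005 0.004]
0.17 3 [0.4494 0.2757 0.174 ] [0.003 0.004 0.007]
0.18 8 [0.4503 0.2758 0.1849] [0.004 0.006 0.009]
0.19 6 [0.4499 0.2754 0.1949] [0.004 0.008 0.005]
0.2 7 [0.4498 0.2751 0.2043] [0.004 0.007 0.007]
0.21 6 [0.4502 0.2751 0.2151] [0.007 0.007 0.006]
0.22 6 [0.4505 0.2773 0.2241] [0.007 0.007 0.009]
0.23 10 [0.4521 0.2749 0.2338] [0.009 0.011 0.009]
0.24 12 [0.4521 0.2748 0.245 ] [0.006 0.01  0.008]
0.25 9 [0.4532 0.2754 0.255 ] [0.004 0.009 0.007]
0.26 1 [0.461  0.2677 0.2696] [0. 0. 0.]
0.27 45 [0.4583 0.2752 0.2777] [0.028 0.039 0.006]
0.28 16 [0.459  0.2725 0.2807] [0.023 0.029 0.001]
```

View pics/slotz.png

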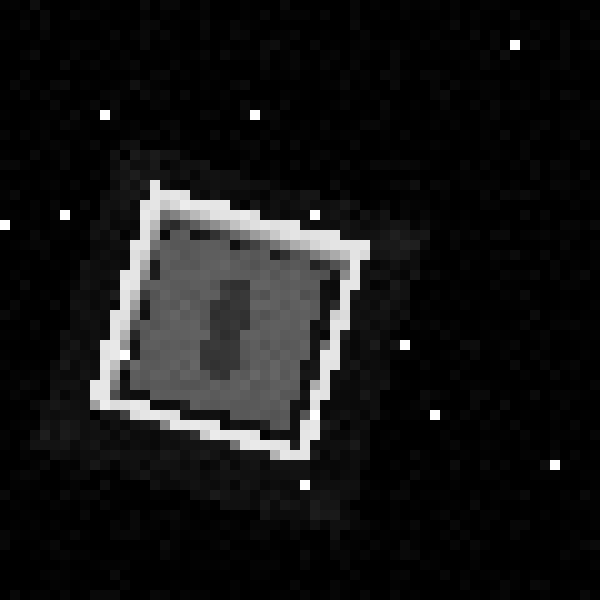

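View pics/slot.png

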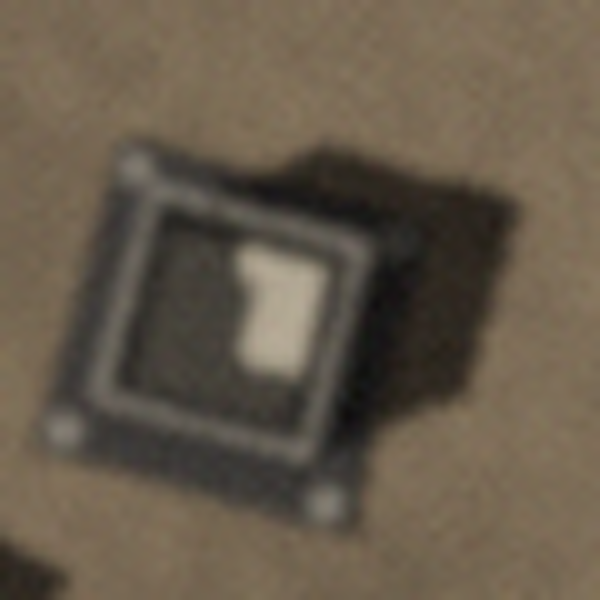

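```bash
cat >> h.py <<'E'
import json,os
def cmd():
    p=np.array([.246,.492,.25]); y=153.484
    for l in json.load(open("log.json")):
        p=p+R_of(y).apply(np.array(l[:3])/100); y-=np.degrees(l[3])
    return p,y
def log(*l):
    L=json.load(open("log.json")) if os.path.exists("log.json") else []; L.append(l); json.dump(L,open("log.json","w")); p,y=cmd(); print("commanded",p.round(4),round(y,2))
E
python3 - <<'E'
from h import *
log(-33.5,-7.6,-3,-.253);log(0,0,9.4,0);log(6.4,-1.2,-12.6,0)
p,y=cmd(); rows(p,y,[.5357,-.0003,.335],164.5,14)
E
```

```text
commanded [0.5118 0.2744 0.28  ] 167.98
commanded [0.5118 0.2744 0.186 ] 167.98
commanded [0.4467 0.276  0.312 ] 167.98
final: t [-14.46 -25.17  -2.3 ] az 0.061
{"tx":-0.21,"ty":-0.37,"tz":-0.03,"ax":0,"ay":0,"az":0.001},{"tx":-0.80,"ty":-1.39,"tz":-0.13,"ax":0,"ay":0,"az":0.003},{"tx":-1.71,"ty":-2.97,"tz":-0.27,"ax":0,"ay":0,"az":0.007},{"tx":-2.87,"ty":-4.99,"tz":-0.46,"ax":0,"ay":0,"az":0.012},{"tx":-4.21,"ty":-7.34,"tz":-0.67,"ax":0,"ay":0,"az":0.018},{"tx":-5.69,"ty":-9.91,"tz":-0.91,"ax":0,"ay":0,"az":0.024},{"tx":-7.23,"ty":-12.59,"tz":-1.15,"ax":0,"ay":0,"az":0.030},{"tx":-8.77,"ty":-15.27,"tz":-1.39,"ax":0,"ay":0,"az":0.037},{"tx":-10.24,"ty":-17.83,"tz":-1.63,"ax":0,"ay":0,"az":0.043},{"tx":-11.59,"ty":-20.18,"tz":-1.84,"ax":0,"ay":0,"az":0.049},{"tx":-12.75,"ty":-22.20,"tz":-2.03,"ax":0,"ay":0,"az":0.054},{"tx":-13.66,"ty":-23.78,"tz":-2.17,"ax":0,"ay":0,"az":0.057},{"tx":-14.25,"ty":-24.81,"tz":-2.27,"ax":0,"ay":0,"az":0.060},{"tx":-14.46,"ty":-25.17,"tz":-2.30,"ax":0,"ay":0,"az":0.061},
```

Emit:
{"name": "play_rows", "arguments": {"commands": [{"tx": -0.2, "ty": -0.4, "tz": -0.4, "ax": 0, "ay": 0, "az": 0}, {"tx": -0.8, "ty": -1.4, "tz": -1, "ax": 0, "ay": 0, "az": 0}, {"tx": -1.7, "ty": -3, "tz": -1.6, "ax": 0, "ay": 0, "az": 0.01}, {"tx": -2.9, "ty": -5, "tz": -2, "ax": 0, "ay": 0, "az": 0.01}, {"tx": -4.2, "ty": -7.3, "tz": -2.3, "ax": 0, "ay": 0, "az": 0.02}, {"tx": -5.7, "ty": -9.9, "tz": -2.3, "ax": 0, "ay": 0, "az": 0.025}, {"tx": -7.2, "ty": -12.6, "tz": -2.3, "ax": 0, "ay": 0, "az": 0.03}, {"tx": -8.8, "ty": -15.3, "tz": -2.3, "ax": 0, "ay": 0, "az": 0.04}, {"tx": -10.2, "ty": -17.8, "tz": -2.3, "ax": 0, "ay": 0, "az": 0.045}, {"tx": -11.6, "ty": -20.2, "tz": -2.3, "ax": 0, "ay": 0, "az": 0.05}, {"tx": -12.8, "ty": -22.2, "tz": -2.3, "ax": 0, "ay": 0, "az": 0.055}, {"tx": -13.7, "ty": -23.8, "tz": -2.3, "ax": 0, "ay": 0, "az": 0.06}, {"tx": -14.3, "ty": -24.8, "tz": -2.3, "ax": 0, "ay": 0, "az": 0.06}, {"tx": -14.45, "ty": -25.15, "tz": -2.3, "ax": 0, "ay": 0, "az": 0.06}, {"tx": -14.45, "ty": -25.15, "tz": -2.3, "ax": 0, "ay": 0, "az": 0.06}, {"tx": -14.45, "ty": -25.15, "tz": -2.3, "ax": 0, "ay": 0, "az": 0.06}]}}

```text
time: 7.1
ee_pos: [0.5351, 0.0006, 0.3354]
tcp_rot: [180.0, 0.0, 164.6]
wrist_force: [-0.4, -0.1, -2.5]
opening: 0.0232
```

```bash
python3 snap.py 2
python3 - <<'E'
from h import *
log(-14.45,-25.15,-2.3,.06)
s=load("scene2.pkl"); p=proj(s,[s["obs"]["ee_pos"]])[0]; print(p)
x,y=map(int,p); crop(s,x-60,y-40,x+60,y+90,6,"pics/s3.png")
C=cloud(s); p=s["obs"]["ee_pos"]; m=(np.hypot(C[...,0]-p[0],C[...,1]-p[1])<.03)&(C[...,2]<p[2]-.03)&(C[...,2]>.135)&(s["depth"]>0)
P=C[m]
for zl in np.arange(.13,.31,.01):
    q=P[(P[:,2]>zl)&(P[:,2]<=zl+.01)]
    if len(q): print(round(zl,2),len(q),np.median(q,axis=0).round(4),np.ptp(q,axis=0).round(3),q[:,2].min())
E
```

```text
t 7.1 [0.5351 0.0006 0.3354] [179.99   0.   164.57] F [-0.4 -0.1 -2.5] T [-0.02  0.06 -0.01] 0.023178814436216503 q [1.000e-01 5.800e+00 2.070e+01 1.048e+02 0.000e+00 1.550e+01]
commanded [ 5.357e-01 -1.000e-04  3.350e-01] 164.54
[276.6370353  148.64903383]
0.17 10 [0.5388 0.0006 0.1772] [0.022 0.009 0.006] 0.17436301783145702
0.18 9 [0.5379 0.0013 0.1812] [0.023 0.008 0.007] 0.18006490144885112
0.19 6 [0.5371 0.001  0.1922] [0.006 0.006 0.004] 0.19105630907755744
0.2 6 [0.5378 0.0012 0.2026] [0.004 0.007 0.006] 0.20101310905319036
0.21 8 [0.5383 0.0014 0.2132] [0.003 0.007 0.009] 0.21077310483006073
0.22 6 [0.5379 0.0007 0.2236] [0.003 0.006 0.009] 0.22024121839272115
0.23 7 [0.5395 0.0032 0.2348] [0.005 0.007 0.009] 0.2310960305826104
0.24 8 [0.5395 0.0013 0.2457] [0.005 0.006 0.009] 0.24051742954574795
0.25 10 [0.5378 0.0018 0.2563] [0.01  0.012 0.008] 0.2516360560826528
0.26 9 [0.5401 0.0012 0.2657] [0.009 0.007 0.007] 0.26005468222330785
0.27 8 [0.5409 0.003  0.2754] [0.005 0.008 0.006] 0.2727482189773601
0.28 4 [0.5423 0.0029 0.2828] [0.004 0.008 0.002] 0.2814653686323404
0.29 5 [ 0.5514 -0.0097  0.2983] [0.018 0.036 0.005] 0.295047124408504
0.3 48 [0.5472 0.0058 0.3029] [0.026 0.038 0.005] 0.30027877415420523
```

View pics/s3.png

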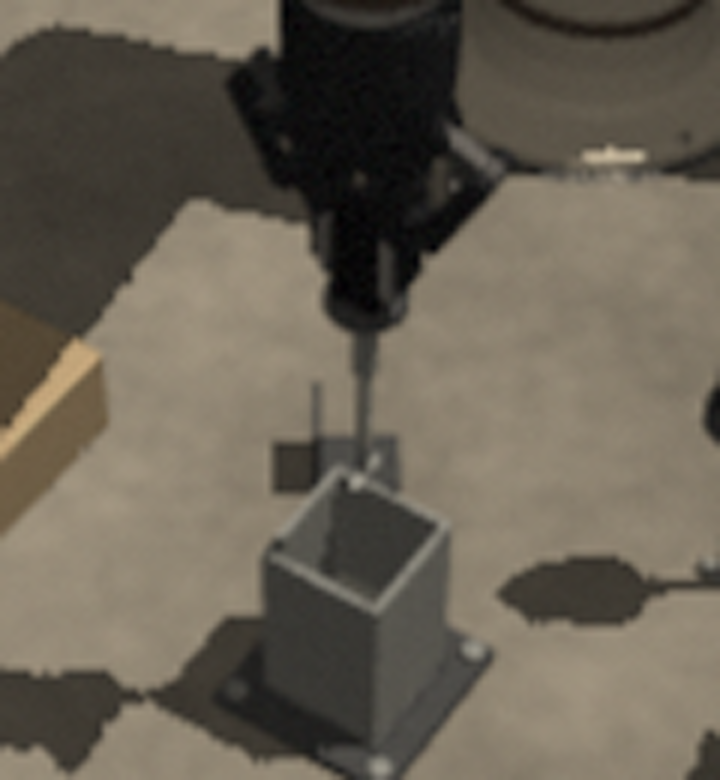

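```bash
python3 - <<'E'
from h import *
s=load("scene2.pkl"); t=load("top0.pkl")
f=lambda a:np.array(a)/6+np.array([216,108])
Q=plane(s,f([(345,468),(268,545),(375,612),(447,522)]),.125); print(Q.round(4),Q.mean(0))
print(plane(s,f([(378,455),(357,485),(367,470),(361,400),(362,440)]),.177).round(4))
# upsampled gray profile of foot
g=s["pixels"].astype(int).sum(2); print(s["pixels"][180:192,270:284].sum(2))
b=g[180:192,270:284]; ys,xs=np.where(b>430); print(ys+180,xs+270)
E
```

```text
[[ 0.4937 -0.0191  0.125 ]
 [ 0.5532 -0.0418  0.125 ]
 [ 0.5779  0.0215  0.125 ]
 [ 0.5127  0.0405  0.125 ]] [5.34390710e-01 2.89386029e-04 1.25000000e-01]
[[ 0.5225  0.0061  0.177 ]
 [ 0.5438  0.0016  0.177 ]
 [ 0.5332  0.0036  0.177 ]
 [ 0.4905 -0.012   0.177 ]
 [ 0.5155 -0.0042  0.177 ]]
[[299 306 305 300 310 236 208 270 291 290 295 295 334 368]
 [217 229 224 225 224 207 203 254 239 225 227 225 307 360]
 [222 224 226 229 228 192 190 239 237 224 226 228 310 364]
 [218 226 224 226 230 192 174 232 307 267 229 224 304 362]
 [219 226 232 229 228 180 170 288 398 304 218 220 291 360]
 [217 263 301 273 233 184 170 327 368 277 219 219 278 349]
 [256 360 359 334 289 274 238 302 275 229 224 227 275 348]
 [349 383 292 277 348 419 380 296 237 219 222 225 273 342]
 [389 322 207 148 366 457 395 322 313 271 218 206 255 343]
 [337 269 193 154 288 332 252 273 317 323 292 222 257 336]
 [267 223 181 154 167 167 166 166 190 262 300 297 343 374]
 [250 189 157 165 165 164 161 165 174 163 192 276 337 374]]
[188] [275]
```

Emit:
{"name": "play_rows", "arguments": {"commands": [{"tx": -0.1, "ty": -0.05, "tz": 0.4, "ax": 0, "ay": 0, "az": 0}, {"tx": -0.12, "ty": -0.07, "tz": 1.5, "ax": 0, "ay": 0, "az": 0}, {"tx": -0.12, "ty": -0.07, "tz": 3.2, "ax": 0, "ay": 0, "az": 0}, {"tx": -0.12, "ty": -0.07, "tz": 5.2, "ax": 0, "ay": 0, "az": 0}, {"tx": -0.12, "ty": -0.07, "tz": 7.2, "ax": 0, "ay": 0, "az": 0}, {"tx": -0.12, "ty": -0.07, "tz": 9, "ax": 0, "ay": 0, "az": 0}, {"tx": -0.12, "ty": -0.07, "tz": 10.3, "ax": 0, "ay": 0, "az": 0}, {"tx": -0.12, "ty": -0.07, "tz": 10.9, "ax": 0, "ay": 0, "az": 0}, {"tx": -0.12, "ty": -0.07, "tz": 11, "ax": 0, "ay": 0, "az": 0}, {"tx": -0.12, "ty": -0.07, "tz": 11, "ax": 0, "ay": 0, "az": 0}, {"tx": -0.12, "ty": -0.07, "tz": 11, "ax": 0, "ay": 0, "az": 0}]}}

```text
time: 8.3
ee_pos: [0.5365, -0.0009, 0.2262]
tcp_rot: [180.0, 0.1, 164.5]
wrist_force: [-0.0, 0.2, -1.6]
opening: 0.0232
```

Emit:
{"name": "play_rows", "arguments": {"commands": [{"tx": 0, "ty": 0, "tz": 0.2, "ax": 0, "ay": 0, "az": 0}, {"tx": 0, "ty": 0, "tz": 0.4, "ax": 0, "ay": 0, "az": 0}, {"tx": 0, "ty": 0, "tz": 0.6, "ax": 0, "ay": 0, "az": 0}, {"tx": 0, "ty": 0, "tz": 0.8, "ax": 0, "ay": 0, "az": 0}, {"tx": 0, "ty": 0, "tz": 0.9, "ax": 0, "ay": 0, "az": 0}, {"tx": 0, "ty": 0, "tz": 0.9, "ax": 0, "ay": 0, "az": 0}]}}

```text
time: 8.9
ee_pos: [0.5361, -0.0009, 0.2161]
tcp_rot: [-180.0, -0.0, 164.5]
wrist_force: [0.9, -0.4, -2.5]
opening: 0.0232
```

```bash
python3 - <<'E'
from h import *
from workcell import bot
log(-.12,-.07,11,0); log(0,0,.9,0)
for i in range(1):
    o=bot.get_obs(); print(o["ee_pos"],o["wrist_force"],o["torque"])
E
```

```text
commanded [ 0.5367 -0.001   0.225 ] 164.54
commanded [ 0.5367 -0.001   0.216 ] 164.54
[ 0.53611854 -0.00090973  0.21608233] [ 0.87618567 -0.42024098 -2.50488788] [-0.04201927  0.03924885  0.00642306]
```

Go down in 3 mm steps, watching the force.

Emit:
{"name": "play_rows", "arguments": {"commands": [{"tx": 0, "ty": 0, "tz": 0.1, "ax": 0, "ay": 0, "az": 0}, {"tx": 0, "ty": 0, "tz": 0.2, "ax": 0, "ay": 0, "az": 0}, {"tx": 0, "ty": 0, "tz": 0.3, "ax": 0, "ay": 0, "az": 0}, {"tx": 0, "ty": 0, "tz": 0.3, "ax": 0, "ay": 0, "az": 0}]}}

```text
time: 9.3
ee_pos: [0.5362, -0.0009, 0.2131]
tcp_rot: [-180.0, -0.0, 164.5]
wrist_force: [-0.1, 0.4, -1.7]
opening: 0.0232
```

Emit:
{"name": "play_rows", "arguments": {"commands": [{"tx": 0, "ty": 0, "tz": 0.1, "ax": 0, "ay": 0, "az": 0}, {"tx": 0, "ty": 0, "tz": 0.1, "ax": 0, "ay": 0, "az": 0}]}}

```text
time: 9.5
ee_pos: [0.5362, -0.0009, 0.2121]
tcp_rot: [-180.0, -0.0, 164.5]
wrist_force: [-0.5, 1.2, -2.0]
opening: 0.0233
```

Emit:
{"name": "play_rows", "arguments": {"commands": [{"tx": 0, "ty": 0, "tz": 0.1, "ax": 0, "ay": 0, "az": 0}, {"tx": 0, "ty": 0, "tz": 0.2, "ax": 0, "ay": 0, "az": 0}, {"tx": 0, "ty": 0, "tz": 0.2, "ax": 0, "ay": 0, "az": 0}]}}

```text
time: 9.8
ee_pos: [0.5361, -0.0009, 0.2101]
tcp_rot: [-180.0, -0.0, 164.5]
wrist_force: [0.2, 0.3, -2.3]
opening: 0.0234
```

Emit:
{"name": "play_rows", "arguments": {"commands": [{"tx": 0, "ty": 0, "tz": 0.1, "ax": 0, "ay": 0, "az": 0}, {"tx": 0, "ty": 0, "tz": 0.1, "ax": 0, "ay": 0, "az": 0}]}}

```text
time: 10.0
ee_pos: [0.5362, -0.0009, 0.2092]
tcp_rot: [-180.0, -0.0, 164.5]
wrist_force: [0.8, 0.4, -2.6]
opening: 0.023
```

Emit:
{"name": "play_rows", "arguments": {"commands": [{"tx": 0, "ty": 0, "tz": 0.1, "ax": 0, "ay": 0, "az": 0}, {"tx": 0, "ty": 0, "tz": 0.1, "ax": 0, "ay": 0, "az": 0}]}}

```text
time: 10.2
ee_pos: [0.5362, -0.0009, 0.2081]
tcp_rot: [-180.0, -0.0, 164.5]
wrist_force: [-0.2, -0.0, -2.1]
opening: 0.0231
```

Emit:
{"name": "play_rows", "arguments": {"commands": [{"tx": 0, "ty": 0, "tz": 0.1, "ax": 0, "ay": 0, "az": 0}, {"tx": 0, "ty": 0, "tz": 0.2, "ax": 0, "ay": 0, "az": 0}, {"tx": 0, "ty": 0, "tz": 0.2, "ax": 0, "ay": 0, "az": 0}]}}

```text
time: 10.5
ee_pos: [0.5362, -0.0009, 0.2061]
tcp_rot: [-180.0, -0.0, 164.5]
wrist_force: [-0.4, 0.9, -2.2]
opening: 0.0235
```

Emit:
{"name": "play_rows", "arguments": {"commands": [{"tx": 0, "ty": 0, "tz": 0.1, "ax": 0, "ay": 0, "az": 0}, {"tx": 0, "ty": 0, "tz": 0.2, "ax": 0, "ay": 0, "az": 0}, {"tx": 0, "ty": 0, "tz": 0.2, "ax": 0, "ay": 0, "az": 0}]}}

```text
time: 10.8
ee_pos: [0.5362, -0.0009, 0.2041]
tcp_rot: [-180.0, -0.0, 164.5]
wrist_force: [0.5, -0.1, -2.2]
opening: 0.0234
```

Emit:
{"name": "play_rows", "arguments": {"commands": [{"tx": 0, "ty": 0, "tz": 0.1, "ax": 0, "ay": 0, "az": 0}, {"tx": 0, "ty": 0, "tz": 0.2, "ax": 0, "ay": 0, "az": 0}, {"tx": 0, "ty": 0, "tz": 0.2, "ax": 0, "ay": 0, "az": 0}]}}

```text
time: 11.1
ee_pos: [0.5361, -0.0009, 0.2021]
tcp_rot: [-180.0, -0.0, 164.5]
wrist_force: [0.0, -0.0, -2.4]
opening: 0.0233
```

Emit:
{"name": "play_rows", "arguments": {"commands": [{"tx": 0, "ty": 0, "tz": 0.1, "ax": 0, "ay": 0, "az": 0}, {"tx": 0, "ty": 0, "tz": 0.2, "ax": 0, "ay": 0, "az": 0}, {"tx": 0, "ty": 0, "tz": 0.2, "ax": 0, "ay": 0, "az": 0}]}}

```text
time: 11.4
ee_pos: [0.5361, -0.0009, 0.2001]
tcp_rot: [-180.0, -0.0, 164.5]
wrist_force: [-0.7, -0.6, -1.4]
opening: 0.0232
```

Emit:
{"name": "play_rows", "arguments": {"commands": [{"tx": 0, "ty": 0, "tz": 0.1, "ax": 0, "ay": 0, "az": 0}, {"tx": 0, "ty": 0, "tz": 0.2, "ax": 0, "ay": 0, "az": 0}, {"tx": 0, "ty": 0, "tz": 0.2, "ax": 0, "ay": 0, "az": 0}]}}

```text
time: 11.7
ee_pos: [0.5361, -0.0009, 0.1981]
tcp_rot: [-180.0, -0.0, 164.5]
wrist_force: [-0.7, -0.1, -3.1]
opening: 0.0234
```

Emit:
{"name": "play_rows", "arguments": {"commands": [{"tx": 0, "ty": 0, "tz": 0.1, "ax": 0, "ay": 0, "az": 0}, {"tx": 0, "ty": 0, "tz": 0.1, "ax": 0, "ay": 0, "az": 0}]}}

```text
time: 11.9
ee_pos: [0.5362, -0.0009, 0.1971]
tcp_rot: [-180.0, -0.0, 164.5]
wrist_force: [0.1, 0.9, -1.6]
opening: 0.0234
```

Emit:
{"name": "play_rows", "arguments": {"commands": [{"tx": 0, "ty": 0, "tz": 0.1, "ax": 0, "ay": 0, "az": 0}, {"tx": 0, "ty": 0, "tz": 0.1, "ax": 0, "ay": 0, "az": 0}]}}

```text
time: 12.1
ee_pos: [0.5362, -0.0009, 0.1961]
tcp_rot: [-180.0, -0.0, 164.5]
wrist_force: [0.5, -0.3, -1.5]
opening: 0.0236
```

Emit:
{"name": "play_rows", "arguments": {"commands": [{"tx": 0, "ty": 0, "tz": 0.1, "ax": 0, "ay": 0, "az": 0}, {"tx": 0, "ty": 0, "tz": 0.1, "ax": 0, "ay": 0, "az": 0}]}}

```text
time: 12.3
ee_pos: [0.5361, -0.0009, 0.1951]
tcp_rot: [-180.0, -0.0, 164.5]
wrist_force: [-0.7, -1.3, -2.8]
opening: 0.0231
```

Emit:
{"name": "play_rows", "arguments": {"commands": [{"tx": 0, "ty": 0, "tz": 0.1, "ax": 0, "ay": 0, "az": 0}, {"tx": 0, "ty": 0, "tz": 0.1, "ax": 0, "ay": 0, "az": 0}]}}

```text
time: 12.5
ee_pos: [0.5362, -0.0009, 0.1941]
tcp_rot: [-180.0, -0.0, 164.5]
wrist_force: [-0.3, 0.4, -1.8]
opening: 0.0233
```

Emit:
{"name": "play_rows", "arguments": {"commands": [{"tx": 0, "ty": 0, "tz": 0.1, "ax": 0, "ay": 0, "az": 0}, {"tx": 0, "ty": 0, "tz": 0.1, "ax": 0, "ay": 0, "az": 0}]}}

```text
time: 12.7
ee_pos: [0.5362, -0.0009, 0.1932]
tcp_rot: [-180.0, -0.0, 164.5]
wrist_force: [-0.8, -0.4, -2.4]
opening: 0.0233
```

Emit:
{"name": "play_rows", "arguments": {"commands": [{"tx": 0, "ty": 0, "tz": 0.1, "ax": 0, "ay": 0, "az": 0}, {"tx": 0, "ty": 0, "tz": 0.1, "ax": 0, "ay": 0, "az": 0}]}}

```text
time: 12.9
ee_pos: [0.5362, -0.0009, 0.1921]
tcp_rot: [-180.0, -0.0, 164.5]
wrist_force: [0.6, 0.5, -1.7]
opening: 0.0234
```

Emit:
{"name": "play_rows", "arguments": {"commands": [{"tx": 0, "ty": 0, "tz": 0.1, "ax": 0, "ay": 0, "az": 0}, {"tx": 0, "ty": 0, "tz": 0.1, "ax": 0, "ay": 0, "az": 0}]}}

```text
time: 13.1
ee_pos: [0.5362, -0.0009, 0.1912]
tcp_rot: [-180.0, -0.0, 164.5]
wrist_force: [0.4, 0.4, -2.7]
opening: 0.0233
```

Emit:
{"name": "play_rows", "arguments": {"commands": [{"tx": 0, "ty": 0, "tz": 0.1, "ax": 0, "ay": 0, "az": 0}, {"tx": 0, "ty": 0, "tz": 0.1, "ax": 0, "ay": 0, "az": 0}]}}

```text
time: 13.3
ee_pos: [0.5363, -0.0009, 0.1905]
tcp_rot: [180.0, 0.0, 164.5]
wrist_force: [0.4, -0.0, 0.5]
opening: 0.0231
```

Emit:
{"name": "play_rows", "arguments": {"commands": [{"tx": 0, "ty": 0, "tz": 0.05, "ax": 0, "ay": 0, "az": 0}, {"tx": 0, "ty": 0, "tz": 0.05, "ax": 0, "ay": 0, "az": 0}, {"tx": 0, "ty": 0, "tz": 0.05, "ax": 0, "ay": 0, "az": 0}]}}

```text
time: 13.6
ee_pos: [0.5363, -0.0009, 0.1902]
tcp_rot: [180.0, 0.0, 164.5]
wrist_force: [-1.1, 0.7, 2.5]
opening: 0.0233
```

Emit:
{"name": "play_rows", "arguments": {"commands": [{"tx": 0, "ty": 0, "tz": -0.15, "ax": 0, "ay": 0, "az": 0}, {"tx": 0, "ty": 0, "tz": -0.3, "ax": 0, "ay": 0, "az": 0.03}, {"tx": 0, "ty": 0, "tz": -0.3, "ax": 0, "ay": 0, "az": 0.13}, {"tx": 0, "ty": 0, "tz": -0.3, "ax": 0, "ay": 0, "az": 0.26}, {"tx": 0, "ty": 0, "tz": -0.3, "ax": 0, "ay": 0, "az": 0.4}, {"tx": 0, "ty": 0, "tz": -0.3, "ax": 0, "ay": 0, "az": 0.54}, {"tx": 0, "ty": 0, "tz": -0.3, "ax": 0, "ay": 0, "az": 0.68}, {"tx": 0, "ty": 0, "tz": -0.3, "ax": 0, "ay": 0, "az": 0.82}, {"tx": 0, "ty": 0, "tz": -0.3, "ax": 0, "ay": 0, "az": 0.96}, {"tx": 0, "ty": 0, "tz": -0.3, "ax": 0, "ay": 0, "az": 1.1}, {"tx": 0, "ty": 0, "tz": -0.3, "ax": 0, "ay": 0, "az": 1.24}, {"tx": 0, "ty": 0, "tz": -0.3, "ax": 0, "ay": 0, "az": 1.37}, {"tx": 0, "ty": 0, "tz": -0.3, "ax": 0, "ay": 0, "az": 1.48}, {"tx": 0, "ty": 0, "tz": -0.3, "ax": 0, "ay": 0, "az": 1.55}, {"tx": 0, "ty": 0, "tz": -0.3, "ax": 0, "ay": 0, "az": 1.57}, {"tx": 0, "ty": 0, "tz": -0.3, "ax": 0, "ay": 0, "az": 1.57}, {"tx": 0, "ty": 0, "tz": -0.3, "ax": 0, "ay": 0, "az": 1.57}]}}

```text
time: 15.3
ee_pos: [0.5362, -0.0009, 0.1926]
tcp_rot: [-180.0, 0.0, 74.7]
wrist_force: [-0.2, -0.3, -2.2]
opening: 0.0232
```

Lift slowly through the catch, then 2 cm.

Emit:
{"name": "play_rows", "arguments": {"commands": [{"tx": 0, "ty": 0, "tz": -0.2, "ax": 0, "ay": 0, "az": 0}, {"tx": 0, "ty": 0, "tz": -0.35, "ax": 0, "ay": 0, "az": 0}, {"tx": 0, "ty": 0, "tz": -0.5, "ax": 0, "ay": 0, "az": 0}, {"tx": 0, "ty": 0, "tz": -0.7, "ax": 0, "ay": 0, "az": 0}, {"tx": 0, "ty": 0, "tz": -1, "ax": 0, "ay": 0, "az": 0}, {"tx": 0, "ty": 0, "tz": -1.5, "ax": 0, "ay": 0, "az": 0}, {"tx": 0, "ty": 0, "tz": -2, "ax": 0, "ay": 0, "az": 0}, {"tx": 0, "ty": 0, "tz": -2.4, "ax": 0, "ay": 0, "az": 0}, {"tx": 0, "ty": 0, "tz": -2.5, "ax": 0, "ay": 0, "az": 0}, {"tx": 0, "ty": 0, "tz": -2.5, "ax": 0, "ay": 0, "az": 0}]}}

```text
time: 16.3
ee_pos: [0.5363, -0.0009, 0.218]
tcp_rot: [180.0, -0.0, 74.6]
wrist_force: [0.1, 0.4, -5.0]
opening: 0.0229
```

```bash
python3 - <<'E'
from h import *
log(0,0,.3,0);log(0,0,.1,0);log(0,0,.2,0);log(0,0,.1,0);log(0,0,.1,0)
log(0,0,.8,0);log(0,0,.2,0);log(0,0,.3,0);log(0,0,.5,0);log(0,0,.05,0);log(0,0,-.3,1.57);log(0,0,-2.5,0)
E
python3 snap.py 3
python3 - <<'E'
from h import *
s=load("scene3.pkl"); p=proj(s,[s["obs"]["ee_pos"]])[0]
x,y=map(int,p); crop(s,x-60,y-40,x+60,y+90,6,"pics/s4.png")
E
```

```text
commanded [ 0.5367 -0.001   0.213 ] 164.54
commanded [ 0.5367 -0.001   0.212 ] 164.54
commanded [ 0.5367 -0.001   0.21  ] 164.54
commanded [ 0.5367 -0.001   0.209 ] 164.54
commanded [ 0.5367 -0.001   0.208 ] 164.54
commanded [ 0.5367 -0.001   0.2   ] 164.54
commanded [ 0.5367 -0.001   0.198 ] 164.54
commanded [ 0.5367 -0.001   0.195 ] 164.54
commanded [ 0.5367 -0.001   0.19  ] 164.54
commanded [ 0.5367 -0.001   0.1895] 164.54
commanded [ 0.5367 -0.001   0.1925] 74.59
commanded [ 0.5367 -0.001   0.2175] 74.59
t 16.3 [ 0.5363 -0.0009  0.218 ] [ 1.7998e+02 -1.0000e-02  7.4590e+01] F [ 0.1  0.4 -5. ] T [ 0. -0. -0.] 0.022907801129831144 q [-1.000e-01  2.500e+00  3.900e+00  9.140e+01  0.000e+00  1.053e+02]
```

View pics/s4.png

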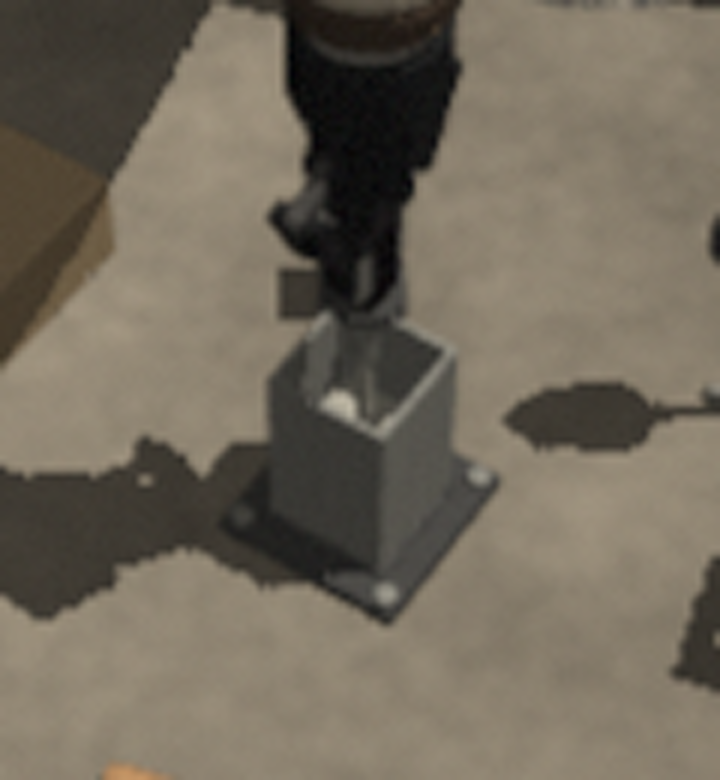

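Emit:
{"name": "play_rows", "arguments": {"commands": [{"tx": 0, "ty": 0, "tz": -0.2, "ax": 0, "ay": 0, "az": 0}, {"tx": 0, "ty": 0, "tz": -0.6, "ax": 0, "ay": 0, "az": 0}, {"tx": 0, "ty": 0, "tz": -1.3, "ax": 0, "ay": 0, "az": 0}, {"tx": 0, "ty": 0, "tz": -2.2, "ax": 0, "ay": 0, "az": 0}, {"tx": 0, "ty": 0, "tz": -3.2, "ax": 0, "ay": 0, "az": 0}, {"tx": 0, "ty": 0, "tz": -4.3, "ax": 0, "ay": 0, "az": 0}, {"tx": 0, "ty": 0, "tz": -5.4, "ax": 0, "ay": 0, "az": 0}, {"tx": 0, "ty": 0, "tz": -6.5, "ax": 0, "ay": 0, "az": 0}, {"tx": 0, "ty": 0, "tz": -7.6, "ax": 0, "ay": 0, "az": 0}, {"tx": 0, "ty": 0, "tz": -8.7, "ax": 0, "ay": 0, "az": 0}, {"tx": 0, "ty": 0, "tz": -9.8, "ax": 0, "ay": 0, "az": 0}, {"tx": 0, "ty": 0, "tz": -10.8, "ax": 0, "ay": 0, "az": 0}, {"tx": 0, "ty": 0, "tz": -11.7, "ax": 0, "ay": 0, "az": 0}, {"tx": 0, "ty": 0, "tz": -12.4, "ax": 0, "ay": 0, "az": 0}, {"tx": 0, "ty": 0, "tz": -12.8, "ax": 0, "ay": 0, "az": 0}, {"tx": 0, "ty": 0, "tz": -13, "ax": 0, "ay": 0, "az": 0}, {"tx": 0, "ty": 0, "tz": -13, "ax": 0, "ay": 0, "az": 0}]}}

```text
time: 18.1
ee_pos: [0.5362, -0.0009, 0.3478]
tcp_rot: [-180.0, 0.0, 74.6]
wrist_force: [-0.5, -1.1, -5.6]
opening: 0.0235
```

```bash
python3 snap.py 4
python3 - <<'E'
from h import *
log(0,0,-13,0)
s=load("scene4.pkl"); p=proj(s,[s["obs"]["ee_pos"]])[0]
x,y=map(int,p); crop(s,x-60,y-40,x+60,y+90,6,"pics/s5.png")
p,y=cmd(); rows(p,y,[.4955,-.277,.33],y,18)
E
```

```text
t 18.1 [ 0.5362 -0.0009  0.3478] [-180.      0.     74.59] F [-0.5 -1.1 -5.6] T [-0.02 -0.04 -0.02] 0.023472034298273013 q [-1.000e-01  6.700e+00  2.300e+01  1.064e+02 -0.000e+00  1.053e+02]
commanded [ 0.5367 -0.001   0.3475] 74.59
final: t [-27.7    3.37   1.75] az -0.0
{"tx":-0.25,"ty":0.03,"tz":0.02,"ax":0,"ay":0,"az":-0.000},{"tx":-0.95,"ty":0.12,"tz":0.06,"ax":0,"ay":0,"az":-0.000},{"tx":-2.05,"ty":0.25,"tz":0.13,"ax":0,"ay":0,"az":-0.000},{"tx":-3.50,"ty":0.42,"tz":0.22,"ax":0,"ay":0,"az":-0.000},{"tx":-5.22,"ty":0.63,"tz":0.33,"ax":0,"ay":0,"az":-0.000},{"tx":-7.18,"ty":0.87,"tz":0.45,"ax":0,"ay":0,"az":-0.000},{"tx":-9.31,"ty":1.13,"tz":0.59,"ax":0,"ay":0,"az":-0.000},{"tx":-11.55,"ty":1.40,"tz":0.73,"ax":0,"ay":0,"az":-0.000},{"tx":-13.85,"ty":1.68,"tz":0.87,"ax":0,"ay":0,"az":-0.000},{"tx":-16.15,"ty":1.96,"tz":1.02,"ax":0,"ay":0,"az":-0.000},{"tx":-18.39,"ty":2.23,"tz":1.16,"ax":0,"ay":0,"az":-0.000},{"tx":-20.52,"ty":2.49,"tz":1.30,"ax":0,"ay":0,"az":-0.000},{"tx":-22.47,"ty":2.73,"tz":1.42,"ax":0,"ay":0,"az":-0.000},{"tx":-24.20,"ty":2.94,"tz":1.53,"ax":0,"ay":0,"az":-0.000},{"tx":-25.65,"ty":3.12,"tz":1.62,"ax":0,"ay":0,"az":-0.000},{"tx":-26.75,"ty":3.25,"tz":1.69,"ax":0,"ay":0,"az":-0.000},{"tx":-27.45,"ty":3.34,"tz":1.73,"ax":0,"ay":0,"az":-0.000},{"tx":-27.70,"ty":3.37,"tz":1.75,"ax":0,"ay":0,"az":-0.000},
```

View pics/s5.png

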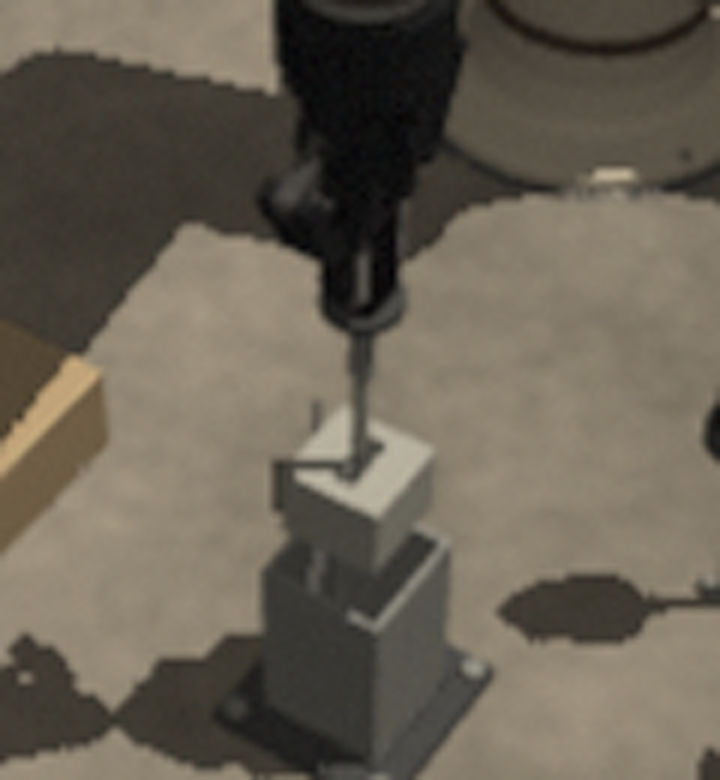

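Emit:
{"name": "play_rows", "arguments": {"commands": [{"tx": -0.2, "ty": 0, "tz": 0, "ax": 0, "ay": 0, "az": 0}, {"tx": -0.9, "ty": 0.1, "tz": 0, "ax": 0, "ay": 0, "az": 0}, {"tx": -2, "ty": 0.2, "tz": 0, "ax": 0, "ay": 0, "az": 0}, {"tx": -3.5, "ty": 0.4, "tz": 0, "ax": 0, "ay": 0, "az": 0}, {"tx": -5.2, "ty": 0.6, "tz": 0, "ax": 0, "ay": 0, "az": 0}, {"tx": -7.2, "ty": 0.9, "tz": 0, "ax": 0, "ay": 0, "az": 0}, {"tx": -9.3, "ty": 1.1, "tz": 0, "ax": 0, "ay": 0, "az": 0}, {"tx": -11.5, "ty": 1.4, "tz": 0.2, "ax": 0, "ay": 0, "az": 0}, {"tx": -13.8, "ty": 1.7, "tz": 0.6, "ax": 0, "ay": 0, "az": 0}, {"tx": -16.1, "ty": 2, "tz": 1.2, "ax": 0, "ay": 0, "az": 0}, {"tx": -18.4, "ty": 2.2, "tz": 2, "ax": 0, "ay": 0, "az": 0}, {"tx": -20.5, "ty": 2.5, "tz": 2.8, "ax": 0, "ay": 0, "az": 0}, {"tx": -22.5, "ty": 2.7, "tz": 3.5, "ax": 0, "ay": 0, "az": 0}, {"tx": -24.2, "ty": 2.9, "tz": 4.1, "ax": 0, "ay": 0, "az": 0}, {"tx": -25.6, "ty": 3.1, "tz": 4.6, "ax": 0, "ay": 0, "az": 0}, {"tx": -26.7, "ty": 3.2, "tz": 4.8, "ax": 0, "ay": 0, "az": 0}, {"tx": -27.4, "ty": 3.3, "tz": 5, "ax": 0, "ay": 0, "az": 0}, {"tx": -27.7, "ty": 3.4, "tz": 5, "ax": 0, "ay": 0, "az": 0}, {"tx": -27.7, "ty": 3.4, "tz": 5, "ax": 0, "ay": 0, "az": 0}, {"tx": -27.7, "ty": 3.4, "tz": 5, "ax": 0, "ay": 0, "az": 0}]}}

```text
time: 20.2
ee_pos: [0.4956, -0.2766, 0.2981]
tcp_rot: [180.0, -0.0, 74.6]
wrist_force: [-0.6, 0.5, -4.6]
opening: 0.0232
```

```bash
python3 snap.py 5
python3 - <<'E'
from h import *
log(-27.7,3.4,5,0)
s=load("scene5.pkl"); p=proj(s,[s["obs"]["ee_pos"]])[0]
x,y=map(int,p); print(x,y); crop(s,x-60,y-40,x+60,y+90,6,"pics/s6.png")
E
```

```text
t 20.2 [ 0.4956 -0.2766  0.2981] [179.98  -0.    74.62] F [-0.6  0.5 -4.6] T [-0.01  0.04  0.04] 0.023235610087616133 q [-29.2   8.9  19.7 100.9   0.   76.2]
commanded [ 0.4958 -0.2771  0.2975] 74.59
188 128
```

View pics/s6.png

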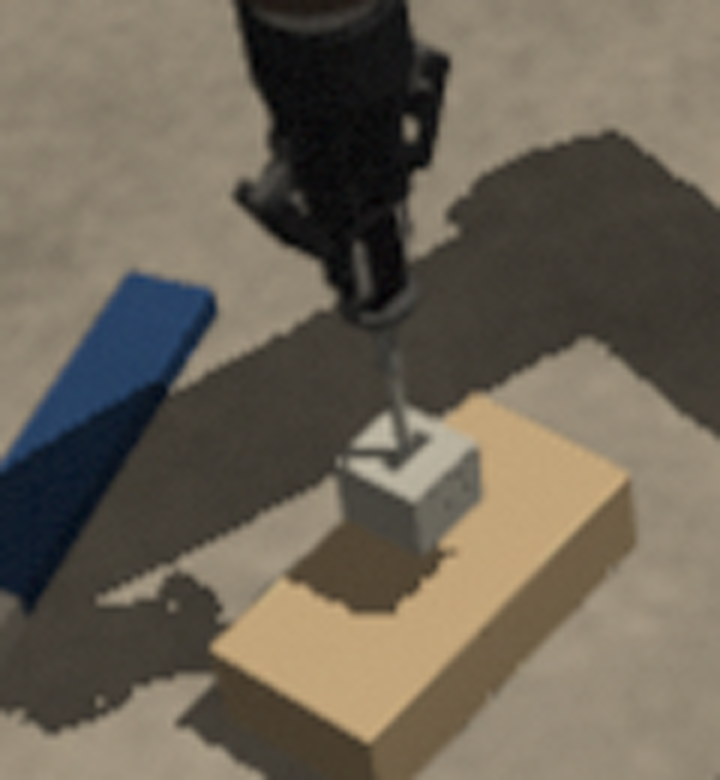

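Emit:
{"name": "play_rows", "arguments": {"commands": [{"tx": 0, "ty": 0, "tz": 0.3, "ax": 0, "ay": 0, "az": 0}, {"tx": 0, "ty": 0, "tz": 0.9, "ax": 0, "ay": 0, "az": 0}, {"tx": 0, "ty": 0, "tz": 1.7, "ax": 0, "ay": 0, "az": 0}, {"tx": 0, "ty": 0, "tz": 2.5, "ax": 0, "ay": 0, "az": 0}, {"tx": 0, "ty": 0, "tz": 3.2, "ax": 0, "ay": 0, "az": 0}, {"tx": 0, "ty": 0, "tz": 3.7, "ax": 0, "ay": 0, "az": 0}, {"tx": 0, "ty": 0, "tz": 3.9, "ax": 0, "ay": 0, "az": 0}, {"tx": 0, "ty": 0, "tz": 4, "ax": 0, "ay": 0, "az": 0}, {"tx": 0, "ty": 0, "tz": 4, "ax": 0, "ay": 0, "az": 0}, {"tx": 0, "ty": 0, "tz": 4, "ax": 0, "ay": 0, "az": 0}]}}

```text
time: 21.3
ee_pos: [0.4954, -0.277, 0.2581]
tcp_rot: [180.0, 0.0, 74.6]
wrist_force: [0.1, -0.1, -5.2]
opening: 0.0238
```

Emit:
{"name": "play_rows", "arguments": {"commands": [{"tx": 0, "ty": 0, "tz": 0.05, "ax": 0, "ay": 0, "az": 0}, {"tx": 0, "ty": 0, "tz": 0.1, "ax": 0, "ay": 0, "az": 0}, {"tx": 0, "ty": 0, "tz": 0.15, "ax": 0, "ay": 0, "az": 0}, {"tx": 0, "ty": 0, "tz": 0.2, "ax": 0, "ay": 0, "az": 0}, {"tx": 0, "ty": 0, "tz": 0.2, "ax": 0, "ay": 0, "az": 0}]}}

```text
time: 21.8
ee_pos: [0.4953, -0.277, 0.2557]
tcp_rot: [-180.0, -0.0, 74.6]
wrist_force: [-0.1, -0.1, -5.2]
opening: 0.0231
```

Emit:
{"name": "play_rows", "arguments": {"commands": [{"tx": 0, "ty": 0, "tz": 0.05, "ax": 0, "ay": 0, "az": 0}, {"tx": 0, "ty": 0, "tz": 0.1, "ax": 0, "ay": 0, "az": 0}, {"tx": 0, "ty": 0, "tz": 0.15, "ax": 0, "ay": 0, "az": 0}, {"tx": 0, "ty": 0, "tz": 0.2, "ax": 0, "ay": 0, "az": 0}, {"tx": 0, "ty": 0, "tz": 0.2, "ax": 0, "ay": 0, "az": 0}]}}

```text
time: 22.3
ee_pos: [0.4954, -0.277, 0.2537]
tcp_rot: [180.0, 0.0, 74.6]
wrist_force: [0.7, -0.2, -5.8]
opening: 0.0235
```

Emit:
{"name": "play_rows", "arguments": {"commands": [{"tx": 0, "ty": 0, "tz": 0.05, "ax": 0, "ay": 0, "az": 0}, {"tx": 0, "ty": 0, "tz": 0.1, "ax": 0, "ay": 0, "az": 0}, {"tx": 0, "ty": 0, "tz": 0.15, "ax": 0, "ay": 0, "az": 0}, {"tx": 0, "ty": 0, "tz": 0.2, "ax": 0, "ay": 0, "az": 0}, {"tx": 0, "ty": 0, "tz": 0.2, "ax": 0, "ay": 0, "az": 0}]}}

```text
time: 22.8
ee_pos: [0.4953, -0.277, 0.2519]
tcp_rot: [180.0, 0.0, 74.6]
wrist_force: [-0.5, -0.1, -2.2]
opening: 0.023
```

Emit:
{"name": "play_rows", "arguments": {"commands": [{"tx": 0, "ty": 0, "tz": 0.05, "ax": 0, "ay": 0, "az": 0}, {"tx": 0, "ty": 0, "tz": 0.1, "ax": 0, "ay": 0, "az": 0}, {"tx": 0, "ty": 0, "tz": 0.1, "ax": 0, "ay": 0, "az": 0}]}}

```text
time: 23.1
ee_pos: [0.4954, -0.277, 0.2507]
tcp_rot: [-180.0, -0.0, 74.6]
wrist_force: [0.8, 0.6, -2.2]
opening: 0.0233
```

Emit:
{"name": "play_rows", "arguments": {"commands": [{"tx": 0, "ty": 0, "tz": 0.05, "ax": 0, "ay": 0, "az": 0}, {"tx": 0, "ty": 0, "tz": 0.1, "ax": 0, "ay": 0, "az": 0}, {"tx": 0, "ty": 0, "tz": 0.1, "ax": 0, "ay": 0, "az": 0}]}}

```text
time: 23.4
ee_pos: [0.4954, -0.277, 0.2497]
tcp_rot: [-180.0, -0.0, 74.6]
wrist_force: [-0.3, 0.6, -2.1]
opening: 0.0229
```

```bash
python3 snap.py 6
python3 - <<'E'
from h import *
log(0,0,4,0);log(0,0,.2,0);log(0,0,.2,0);log(0,0,.2,0);log(0,0,.1,0);log(0,0,.1,0)
s=load("scene6.pkl"); p=proj(s,[[.4955,-.277,.1]])[0]
x,y=map(int,p); print(x,y); crop(s,x-40,y-40,x+40,y+40,9,"pics/s7.png")
C=cloud(s); d=s["depth"]>0
m=d&(abs(C[...,0]-.4955)<.045)&(abs(C[...,1]+.277)<.045)&(abs(C[...,2]-.105)<.006)
P=plane(s,np.argwhere(m)[:,::-1],.106); print(m.sum(),np.median(C[m][:,2]),cv2.minAreaRect((P[:,:2]*1000).astype(np.float32)))
q=C[m]; A=np.c_[q[:,:2]-q[:,:2].mean(0),np.ones(len(q))]; print("tilt",np.linalg.lstsq(A,q[:,2],rcond=None)[0])
E
```

```text
t 23.4 [ 0.4954 -0.277   0.2497] [-180.     -0.     74.59] F [-0.3  0.6 -2.1] T [-0.02  0.01 -0.02] 0.022941649791839287 q [-29.2   7.4  12.7  95.3   0.   76.2]
commanded [ 0.4958 -0.2771  0.2575] 74.59
commanded [ 0.4958 -0.2771  0.2555] 74.59
commanded [ 0.4958 -0.2771  0.2535] 74.59
commanded [ 0.4958 -0.2771  0.2515] 74.59
commanded [ 0.4958 -0.2771  0.2505] 74.59
commanded [ 0.4958 -0.2771  0.2495] 74.59
197 173
204 0.10443767112298008 ((500.6356201171875, -274.8076171875), (57.33636474609375, 56.64387512207031), 74.62940979003906)
tilt [-0.01187134 -0.01031228  0.10442204]
```

View pics/s7.png

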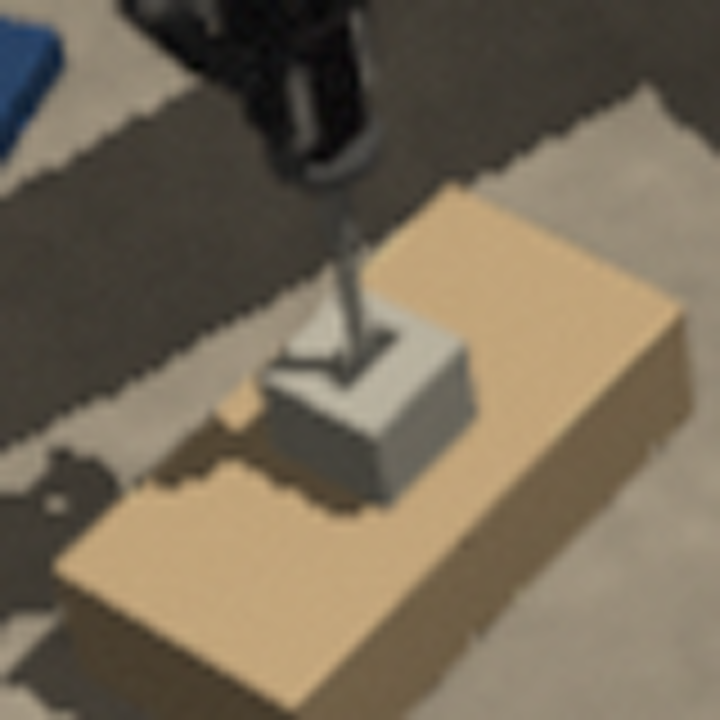

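Emit:
{"name": "play_rows", "arguments": {"commands": [{"tx": 0, "ty": 0, "tz": 0, "ax": 0, "ay": 0, "az": -0.03}, {"tx": 0, "ty": 0, "tz": 0, "ax": 0, "ay": 0, "az": -0.13}, {"tx": 0, "ty": 0, "tz": 0, "ax": 0, "ay": 0, "az": -0.26}, {"tx": 0, "ty": 0, "tz": 0, "ax": 0, "ay": 0, "az": -0.4}, {"tx": 0, "ty": 0, "tz": 0, "ax": 0, "ay": 0, "az": -0.54}, {"tx": 0, "ty": 0, "tz": 0, "ax": 0, "ay": 0, "az": -0.68}, {"tx": 0, "ty": 0, "tz": 0, "ax": 0, "ay": 0, "az": -0.82}, {"tx": 0, "ty": 0, "tz": 0, "ax": 0, "ay": 0, "az": -0.96}, {"tx": 0, "ty": 0, "tz": 0, "ax": 0, "ay": 0, "az": -1.1}, {"tx": 0, "ty": 0, "tz": 0, "ax": 0, "ay": 0, "az": -1.24}, {"tx": 0, "ty": 0, "tz": 0, "ax": 0, "ay": 0, "az": -1.37}, {"tx": 0, "ty": 0, "tz": 0, "ax": 0, "ay": 0, "az": -1.48}, {"tx": 0, "ty": 0, "tz": 0, "ax": 0, "ay": 0, "az": -1.55}, {"tx": 0, "ty": 0, "tz": 0, "ax": 0, "ay": 0, "az": -1.57}, {"tx": 0, "ty": 0, "tz": 0, "ax": 0, "ay": 0, "az": -1.57}, {"tx": 0, "ty": 0, "tz": 0, "ax": 0, "ay": 0, "az": -1.57}]}}

```text
time: 25.1
ee_pos: [0.4954, -0.277, 0.2498]
tcp_rot: [-180.0, 0.0, 164.5]
wrist_force: [-0.7, -0.2, -1.6]
opening: 0.0234
```

```bash
python3 snap.py 7
python3 - <<'E'
from h import *
log(0,0,0,-1.57)
s=load("scene7.pkl"); p=proj(s,[[.4955,-.277,.1]])[0]
x,y=map(int,p); crop(s,x-40,y-40,x+40,y+40,9,"pics/s8.png")
C=cloud(s); d=s["depth"]>0
m=d&(abs(C[...,0]-.4955)<.045)&(abs(C[...,1]+.277)<.045)&(abs(C[...,2]-.105)<.006)
P=plane(s,np.argwhere(m)[:,::-1],.106); print(m.sum(),np.median(C[m][:,2]),cv2.minAreaRect((P[:,:2]*1000).astype(np.float32)))
E
```

```text
t 25.1 [ 0.4954 -0.277   0.2498] [-180.      0.    164.48] F [-0.7 -0.2 -1.6] T [ 0.    0.04 -0.01] 0.02344279246823652 q [-29.2   7.4  12.7  95.3  -0.  -13.7]
commanded [ 0.4958 -0.2771  0.2495] 164.54
203 0.1042192363589105 ((501.1903381347656, -274.8036193847656), (57.2502555847168, 58.08250427246094), 74.17658996582031)
```

View pics/s8.png

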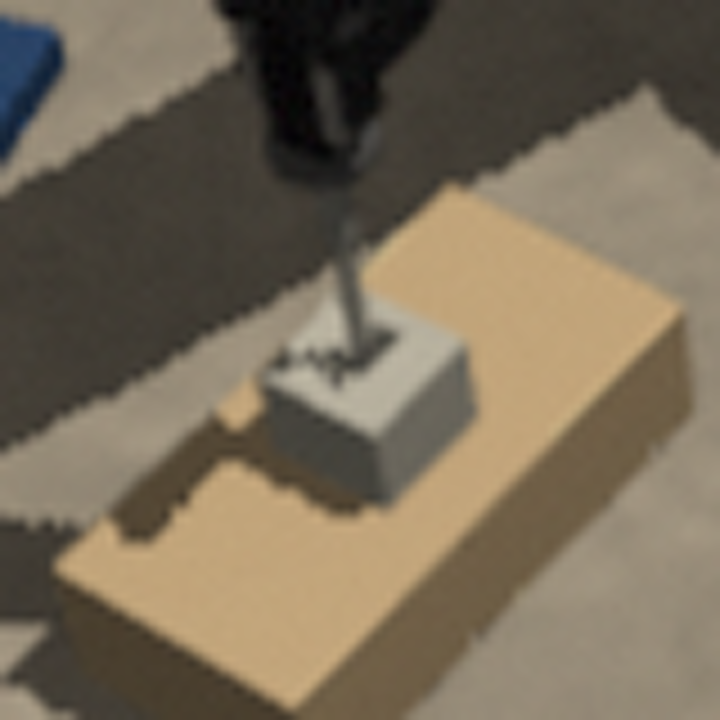

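Emit:
{"name": "play_rows", "arguments": {"commands": [{"tx": 0, "ty": 0, "tz": -0.1, "ax": 0, "ay": 0, "az": 0}, {"tx": 0, "ty": 0, "tz": -0.2, "ax": 0, "ay": 0, "az": 0}, {"tx": 0, "ty": 0, "tz": -0.3, "ax": 0, "ay": 0, "az": 0}, {"tx": 0, "ty": 0, "tz": -0.4, "ax": 0, "ay": 0, "az": 0}, {"tx": 0, "ty": 0, "tz": -0.5, "ax": 0, "ay": 0, "az": 0}, {"tx": 0, "ty": 0, "tz": -0.5, "ax": 0, "ay": 0, "az": 0}]}}

```text
time: 25.8
ee_pos: [0.4954, -0.277, 0.255]
tcp_rot: [-180.0, 0.0, 164.5]
wrist_force: [-1.0, 0.6, -3.0]
opening: 0.0232
```

Emit:
{"name": "play_rows", "arguments": {"commands": [{"tx": 0, "ty": 0, "tz": -0.2, "ax": 0, "ay": 0, "az": 0}, {"tx": 0, "ty": 0, "tz": -0.4, "ax": 0, "ay": 0, "az": 0}, {"tx": 0, "ty": 0, "tz": -0.6, "ax": 0, "ay": 0, "az": 0}, {"tx": 0, "ty": 0, "tz": -0.6, "ax": 0, "ay": 0, "az": 0}]}}

```text
time: 26.2
ee_pos: [0.4955, -0.277, 0.2612]
tcp_rot: [-180.0, 0.0, 164.5]
wrist_force: [1.2, -0.6, -2.5]
opening: 0.0235
```

Emit:
{"name": "play_rows", "arguments": {"commands": [{"tx": 0, "ty": 0, "tz": -0.3, "ax": 0, "ay": 0, "az": 0}, {"tx": 0, "ty": 0, "tz": -0.8, "ax": 0, "ay": 0, "az": 0}, {"tx": 0, "ty": 0, "tz": -1.6, "ax": 0, "ay": 0, "az": 0}, {"tx": 0, "ty": 0, "tz": -2.8, "ax": 0, "ay": 0, "az": 0}, {"tx": 0, "ty": 0, "tz": -4.2, "ax": 0, "ay": 0, "az": 0}, {"tx": 0, "ty": 0, "tz": -5.8, "ax": 0, "ay": 0, "az": 0}, {"tx": 0, "ty": 0, "tz": -7.2, "ax": 0, "ay": 0, "az": 0}, {"tx": 0, "ty": 0, "tz": -8.1, "ax": 0, "ay": 0, "az": 0}, {"tx": 0, "ty": 0, "tz": -8.4, "ax": 0, "ay": 0, "az": 0}, {"tx": 0, "ty": 0, "tz": -8.4, "ax": 0, "ay": 0, "az": 0}]}}

```text
time: 27.2
ee_pos: [0.4955, -0.277, 0.345]
tcp_rot: [-180.0, 0.0, 164.5]
wrist_force: [0.6, 0.2, -3.0]
opening: 0.0236
```

```bash
python3 snap.py 8
python3 - <<'E'
from h import *
log(0,0,-.5,0);log(0,0,-.6,0);log(0,0,-8.4,0)
s=load("scene8.pkl"); p=proj(s,[[.4955,-.277,.1]])[0]
x,y=map(int,p); crop(s,x-50,y-60,x+50,y+40,7,"pics/s9.png")
p,y=cmd()
# target: pre-rack, same x as slide-out end: yaw 168
rows(p,y,[.4455,.276,.32],168,20)
E
```

```text
t 27.2 [ 0.4955 -0.277   0.345 ] [-1.7999e+02  2.0000e-02  1.6454e+02] F [ 0.6  0.2 -3. ] T [0.   0.05 0.02] 0.023550204396109085 q [-29.2  11.1  27.7 106.6   0.  -13.8]
commanded [ 0.4958 -0.2771  0.2545] 164.54
commanded [ 0.4958 -0.2771  0.2605] 164.54
commanded [ 0.4958 -0.2771  0.3445] 164.54
final: t [19.59 51.97  2.45] az -0.06
{"tx":0.14,"ty":0.38,"tz":0.02,"ax":0,"ay":0,"az":-0.000},{"tx":0.55,"ty":1.46,"tz":0.07,"ax":0,"ay":0,"az":-0.002},{"tx":1.19,"ty":3.16,"tz":0.15,"ax":0,"ay":0,"az":-0.004},{"tx":2.04,"ty":5.40,"tz":0.25,"ax":0,"ay":0,"az":-0.006},{"tx":3.06,"ty":8.12,"tz":0.38,"ax":0,"ay":0,"az":-0.009},{"tx":4.23,"ty":11.23,"tz":0.53,"ax":0,"ay":0,"az":-0.013},{"tx":5.52,"ty":14.64,"tz":0.69,"ax":0,"ay":0,"az":-0.017},{"tx":6.90,"ty":18.29,"tz":0.86,"ax":0,"ay":0,"az":-0.021},{"tx":8.33,"ty":22.10,"tz":1.04,"ax":0,"ay":0,"az":-0.026},{"tx":9.80,"ty":25.99,"tz":1.23,"ax":0,"ay":0,"az":-0.030},{"tx":11.26,"ty":29.87,"tz":1.41,"ax":0,"ay":0,"az":-0.035},{"tx":12.70,"ty":33.68,"tz":1.59,"ax":0,"ay":0,"az":-0.039},{"tx":14.07,"ty":37.33,"tz":1.76,"ax":0,"ay":0,"az":-0.043},{"tx":15.36,"ty":40.74,"tz":1.92,"ax":0,"ay":0,"az":-0.047},{"tx":16.53,"ty":43.85,"tz":2.07,"ax":0,"ay":0,"az":-0.051},{"tx":17.55,"ty":46.57,"tz":2.20,"ax":0,"ay":0,"az":-0.054},{"tx":18.40,"ty":48.81,"tz":2.30,"ax":0,"ay":0,"az":-0.057},{"tx":19.04,"ty":50.51,"tz":2.38,"ax":0,"ay":0,"az":-0.059},{"tx":19.45,"ty":51.59,"tz":2.43,"ax":0,"ay":0,"az":-0.060},{"tx":19.59,"ty":51.97,"tz":2.45,"ax":0,"ay":0,"az":-0.060},
```

View pics/s9.png

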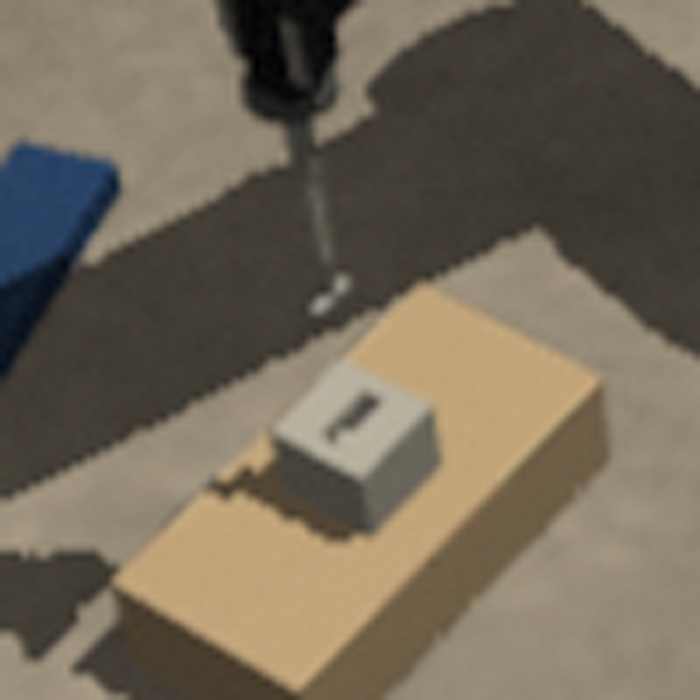

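Emit:
{"name": "play_rows", "arguments": {"commands": [{"tx": 0.1, "ty": 0.4, "tz": 0, "ax": 0, "ay": 0, "az": 0}, {"tx": 0.4, "ty": 1.6, "tz": 0, "ax": 0, "ay": 0, "az": 0}, {"tx": 0.9, "ty": 3.5, "tz": 0, "ax": 0, "ay": 0, "az": 0}, {"tx": 1.6, "ty": 6, "tz": 0, "ax": 0, "ay": 0, "az": 0}, {"tx": 2.4, "ty": 9, "tz": 0, "ax": 0, "ay": 0, "az": -0.01}, {"tx": 3.3, "ty": 12.5, "tz": 0, "ax": 0, "ay": 0, "az": -0.01}, {"tx": 4.3, "ty": 16.3, "tz": 0, "ax": 0, "ay": 0, "az": -0.02}, {"tx": 5.4, "ty": 20.3, "tz": 0, "ax": 0, "ay": 0, "az": -0.02}, {"tx": 6.5, "ty": 24.4, "tz": 0, "ax": 0, "ay": 0, "az": -0.03}, {"tx": 7.6, "ty": 28.5, "tz": 0, "ax": 0, "ay": 0, "az": -0.03}, {"tx": 8.6, "ty": 32.5, "tz": 0, "ax": 0, "ay": 0, "az": -0.04}, {"tx": 9.6, "ty": 36.3, "tz": 0, "ax": 0, "ay": 0, "az": -0.04}, {"tx": 10.5, "ty": 39.8, "tz": 0, "ax": 0, "ay": 0, "az": -0.05}, {"tx": 11.3, "ty": 42.9, "tz": 0, "ax": 0, "ay": 0, "az": -0.05}, {"tx": 12.3, "ty": 45.6, "tz": 0, "ax": 0, "ay": 0, "az": -0.06}, {"tx": 13.8, "ty": 47.8, "tz": 0, "ax": 0, "ay": 0, "az": -0.06}, {"tx": 15.6, "ty": 49.5, "tz": 0, "ax": 0, "ay": 0, "az": -0.06}, {"tx": 17.4, "ty": 50.8, "tz": 0, "ax": 0, "ay": 0, "az": -0.06}, {"tx": 18.8, "ty": 51.7, "tz": 0, "ax": 0, "ay": 0, "az": -0.06}, {"tx": 19.5, "ty": 52, "tz": 0, "ax": 0, "ay": 0, "az": -0.06}]}}

```text
time: 29.3
ee_pos: [0.4445, 0.2775, 0.3447]
tcp_rot: [180.0, -0.0, 168.1]
wrist_force: [0.6, 0.1, -1.9]
opening: 0.0232
```

```bash
python3 - <<'E'
from h import *
log(19.5,52,0,-.06)
p,y=cmd()
rows(p,y,[.4467,.2762,.194],y,2)
rows([.4467,.2762,.194],y,[.5118,.2744,.194],y,2)
E
```

```text
commanded [0.4465 0.276  0.3445] 167.98
final: t [-0.02  0.02 15.05] az -0.0
{"tx":-0.01,"ty":0.01,"tz":7.52,"ax":0,"ay":0,"az":-0.000},{"tx":-0.02,"ty":0.02,"tz":15.05,"ax":0,"ay":0,"az":-0.000},
final: t [-6.4   1.18  0.  ] az -0.0
{"tx":-3.20,"ty":0.59,"tz":0.00,"ax":0,"ay":0,"az":-0.000},{"tx":-6.40,"ty":1.18,"tz":0.00,"ax":0,"ay":0,"az":-0.000},
```

Emit:
{"name": "play_rows", "arguments": {"commands": [{"tx": 0, "ty": 0, "tz": 0.3, "ax": 0, "ay": 0, "az": 0}, {"tx": 0, "ty": 0, "tz": 1.2, "ax": 0, "ay": 0, "az": 0}, {"tx": 0, "ty": 0, "tz": 2.6, "ax": 0, "ay": 0, "az": 0}, {"tx": 0, "ty": 0, "tz": 4.5, "ax": 0, "ay": 0, "az": 0}, {"tx": 0, "ty": 0, "tz": 6.5, "ax": 0, "ay": 0, "az": 0}, {"tx": 0, "ty": 0, "tz": 8.6, "ax": 0, "ay": 0, "az": 0}, {"tx": 0, "ty": 0, "tz": 10.6, "ax": 0, "ay": 0, "az": 0}, {"tx": 0, "ty": 0, "tz": 12.4, "ax": 0, "ay": 0, "az": 0}, {"tx": 0, "ty": 0, "tz": 13.9, "ax": 0, "ay": 0, "az": 0}, {"tx": 0, "ty": 0, "tz": 14.8, "ax": 0, "ay": 0, "az": 0}, {"tx": 0, "ty": 0, "tz": 15.1, "ax": 0, "ay": 0, "az": 0}, {"tx": 0, "ty": 0, "tz": 15.1, "ax": 0, "ay": 0, "az": 0}, {"tx": 0, "ty": 0, "tz": 15.1, "ax": 0, "ay": 0, "az": 0}]}}

```text
time: 30.6
ee_pos: [0.4463, 0.2762, 0.1945]
tcp_rot: [180.0, 0.0, 168.0]
wrist_force: [0.0, 0.7, -1.2]
opening: 0.0234
```

```bash
python3 snap.py 9
python3 - <<'E'
from h import *
log(0,0,15.1,0)
s=load("scene9.pkl"); p=proj(s,[s["obs"]["ee_pos"]])[0]
x,y=map(int,p); crop(s,x-60,y-50,x+60,y+70,6,"pics/s10.png")
E
```

```text
t 30.6 [0.4463 0.2762 0.1945] [1.7996e+02 4.0000e-02 1.6797e+02] F [ 0.   0.7 -1.2] T [-0.02 -0.05 -0.01] 0.02336318262019099 q [31.7  0.7 -0.6 88.7 -0.  43.8]
commanded [0.4465 0.276  0.1935] 167.98
```

View pics/s10.png

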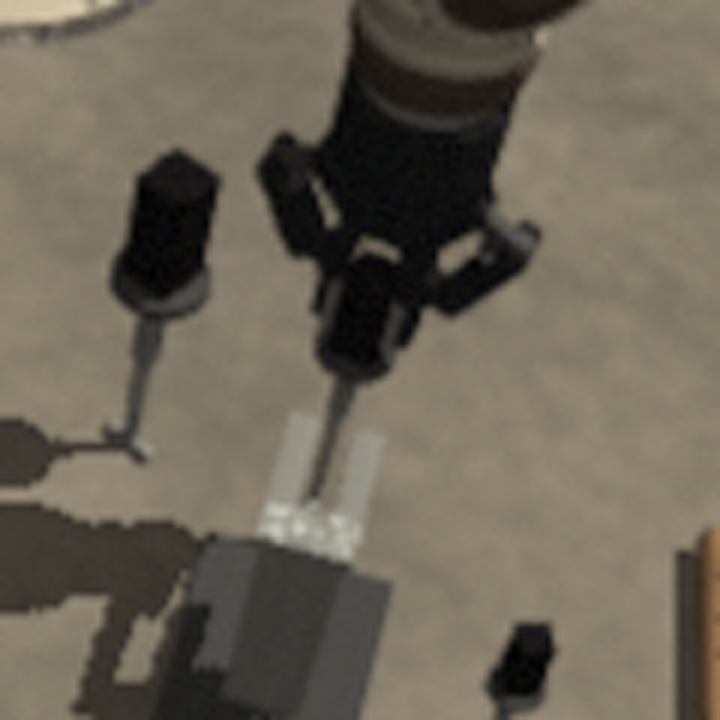

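Emit:
{"name": "play_rows", "arguments": {"commands": [{"tx": -0.2, "ty": 0.04, "tz": 0, "ax": 0, "ay": 0, "az": 0}, {"tx": -0.8, "ty": 0.15, "tz": 0, "ax": 0, "ay": 0, "az": 0}, {"tx": -1.6, "ty": 0.3, "tz": 0, "ax": 0, "ay": 0, "az": 0}, {"tx": -2.5, "ty": 0.47, "tz": 0, "ax": 0, "ay": 0, "az": 0}, {"tx": -3.5, "ty": 0.65, "tz": 0, "ax": 0, "ay": 0, "az": 0}, {"tx": -4.5, "ty": 0.83, "tz": 0, "ax": 0, "ay": 0, "az": 0}, {"tx": -5.4, "ty": 1, "tz": 0, "ax": 0, "ay": 0, "az": 0}, {"tx": -6, "ty": 1.1, "tz": 0, "ax": 0, "ay": 0, "az": 0}, {"tx": -6.35, "ty": 1.2, "tz": 0, "ax": 0, "ay": 0, "az": 0}, {"tx": -6.4, "ty": 1.2, "tz": 0, "ax": 0, "ay": 0, "az": 0}, {"tx": -6.4, "ty": 1.2, "tz": 0, "ax": 0, "ay": 0, "az": 0}]}}

```text
time: 31.8
ee_pos: [0.511, 0.2746, 0.1938]
tcp_rot: [-180.0, -0.0, 168.0]
wrist_force: [-0.8, -0.3, -2.3]
opening: 0.0234
```

Emit:
{"name": "play_rows", "arguments": {"commands": [{"tx": 0, "ty": 0, "tz": 0.1, "ax": 0, "ay": 0, "az": 0}, {"tx": 0, "ty": 0, "tz": 0.2, "ax": 0, "ay": 0, "az": 0}, {"tx": 0, "ty": 0, "tz": 0.3, "ax": 0, "ay": 0, "az": 0}, {"tx": 0, "ty": 0, "tz": 0.4, "ax": 0, "ay": 0, "az": 0}, {"tx": 0, "ty": 0, "tz": 0.5, "ax": 0, "ay": 0, "az": 0}, {"tx": 0, "ty": 0, "tz": 0.55, "ax": 0, "ay": 0, "az": 0}, {"tx": 0, "ty": 0, "tz": 0.6, "ax": 0, "ay": 0, "az": 0}, {"tx": 0, "ty": 0, "tz": 0.6, "ax": 0, "ay": 0, "az": 0}]}}

```text
time: 32.6
ee_pos: [0.5111, 0.2746, 0.1877]
tcp_rot: [-180.0, -0.0, 168.0]
wrist_force: [-0.3, 1.0, -2.5]
opening: 0.0233
```

Emit:
{"name": "play_rows", "arguments": {"commands": [{"tx": 0, "ty": 0, "tz": 0.05, "ax": 0, "ay": 0, "az": 0}, {"tx": 0, "ty": 0, "tz": 0.1, "ax": 0, "ay": 0, "az": 0}, {"tx": 0, "ty": 0, "tz": 0.1, "ax": 0, "ay": 0, "az": 0}]}}

```text
time: 32.9
ee_pos: [0.5111, 0.2746, 0.1867]
tcp_rot: [-180.0, -0.0, 168.0]
wrist_force: [-0.2, 0.6, -1.7]
opening: 0.0235
```

Emit:
{"name": "play_rows", "arguments": {"commands": [{"tx": 0, "ty": 0, "tz": 0.05, "ax": 0, "ay": 0, "az": 0}, {"tx": 0, "ty": 0, "tz": 0.05, "ax": 0, "ay": 0, "az": 0}, {"tx": 0, "ty": 0, "tz": 0.05, "ax": 0, "ay": 0, "az": 0}]}}

```text
time: 33.2
ee_pos: [0.5111, 0.2746, 0.1866]
tcp_rot: [180.0, 0.0, 168.0]
wrist_force: [-0.9, 0.9, 0.7]
opening: 0.0231
```

Emit:
{"name": "play_rows", "arguments": {"commands": [{"tx": 0, "ty": 0, "tz": 0, "ax": 0, "ay": 0, "az": 0}, {"tx": 0, "ty": 0, "tz": 0, "ax": 0, "ay": 0, "az": 0}, {"tx": 0, "ty": 0, "tz": 0, "ax": 0, "ay": 0, "az": 0}, {"tx": 0, "ty": 0, "tz": 0, "ax": 0, "ay": 0, "az": 0}, {"tx": 0, "ty": 0, "tz": 0, "ax": 0, "ay": 0, "az": 0}, {"tx": 0, "ty": 0, "tz": 0, "ax": 0, "ay": 0, "az": 0}, {"tx": 0, "ty": 0, "tz": 0, "ax": 0, "ay": 0, "az": 0}, {"tx": 0, "ty": 0, "tz": 0, "ax": 0, "ay": 0, "az": 0}, {"tx": 0, "ty": 0, "tz": 0, "ax": 0, "ay": 0, "az": 0}, {"tx": 0, "ty": 0, "tz": 0, "ax": 0, "ay": 0, "az": 0}], "grip": 8.5}}

```text
time: 34.2
ee_pos: [0.5111, 0.2746, 0.1863]
tcp_rot: [180.0, 0.0, 168.0]
wrist_force: [0.0, 0.4, 0.5]
opening: 0.0848
```

Emit:
{"name": "play_rows", "arguments": {"commands": [{"tx": 0, "ty": 0, "tz": -0.2, "ax": 0, "ay": 0, "az": 0}, {"tx": 0, "ty": 0, "tz": -1, "ax": 0, "ay": 0, "az": 0}, {"tx": 0, "ty": 0, "tz": -2.5, "ax": 0, "ay": 0, "az": 0}, {"tx": 0, "ty": 0, "tz": -4.5, "ax": 0, "ay": 0, "az": 0}, {"tx": 0, "ty": 0, "tz": -7, "ax": 0, "ay": 0, "az": 0}, {"tx": 0, "ty": 0, "tz": -9.5, "ax": 0, "ay": 0, "az": 0}, {"tx": 0, "ty": 0, "tz": -11.5, "ax": 0, "ay": 0, "az": 0}, {"tx": 1, "ty": 0, "tz": -13, "ax": 0, "ay": 0, "az": 0}, {"tx": 3, "ty": 1, "tz": -13.5, "ax": 0, "ay": 0, "az": 0}, {"tx": 6, "ty": 2, "tz": -13.5, "ax": 0, "ay": 0, "az": 0}, {"tx": 9, "ty": 4, "tz": -13.5, "ax": 0, "ay": 0, "az": 0}, {"tx": 12, "ty": 6, "tz": -13.5, "ax": 0, "ay": 0, "az": 0}, {"tx": 15, "ty": 9, "tz": -13.5, "ax": 0, "ay": 0, "az": 0}, {"tx": 17, "ty": 11, "tz": -13.5, "ax": 0, "ay": 0, "az": 0}, {"tx": 18, "ty": 12, "tz": -13.5, "ax": 0, "ay": 0, "az": 0}, {"tx": 18, "ty": 12, "tz": -13.5, "ax": 0, "ay": 0, "az": 0}, {"tx": 18, "ty": 12, "tz": -13.5, "ax": 0, "ay": 0, "az": 0}]}}

```text
time: 35.9
ee_pos: [0.3601, 0.4291, 0.3214]
tcp_rot: [-180.0, 0.0, 168.0]
wrist_force: [0.2, 0.7, -0.2]
opening: 0.0849
```

```bash
python3 snap.py 10
python3 - <<'E'
from h import *
s=load("scene10.pkl");t=load("top10.pkl"); s0=load("scene0.pkl");t0=load("top0.pkl")
crop(t,115,165,345,275,3,"pics/t11.png"); crop(s,140,130,430,320,2.6,"pics/s11.png")
C=cloud(t);d=t["depth"]>0
def rep(n,x,y,r,z,dz):
    m=d&(abs(C[...,0]-x)<r)&(abs(C[...,1]-y)<r)&(abs(C[...,2]-z)<dz)
    P=plane(t,np.argwhere(m)[:,::-1],z); print(n,m.sum(),cv2.minAreaRect((P[:,:2]*1000).astype(np.float32)),np.median(C[m][:,2]))
rep("plug",.4955,-.277,.045,.106,.006); rep("handle",.511,.2745,.03,.212,.007)
E
```

```text
t 35.9 [0.3601 0.4291 0.3214] [-1.7998e+02  1.0000e-02  1.6800e+02] F [ 0.2  0.7 -0.2] T [-0.03 -0.01  0.01] 0.08487605774335058 q [ 50.    8.8  22.3 103.6  -0.   62. ]
plug 265 ((495.0695495605469, -276.1312561035156), (54.378440856933594, 53.91464614868164), 74.74810028076172) 0.10667122592422085
handle 75 ((509.65350341796875, 272.6911926269531), (25.311540603637695, 22.617717742919922), 88.76708984375) 0.2123521500751877
```

View pics/t11.png

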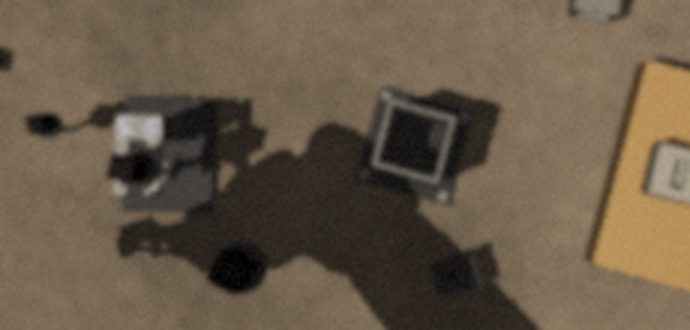

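View pics/scene10.png

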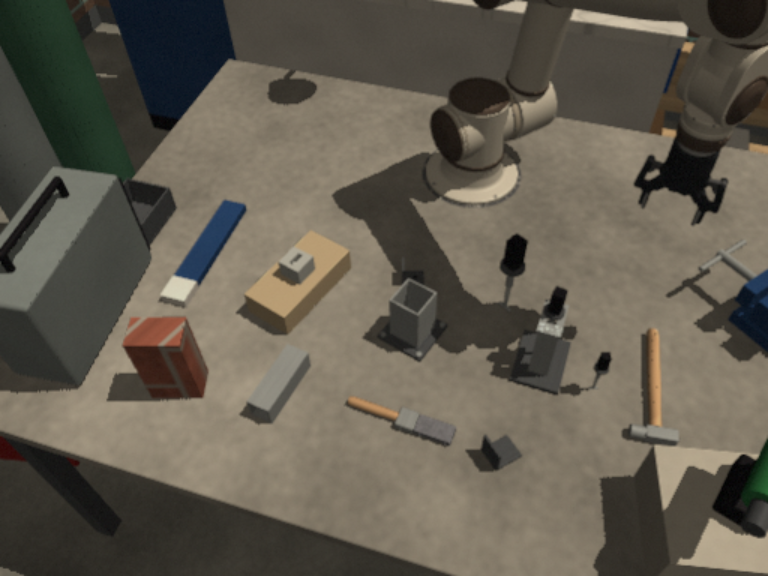

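```bash
python3 - <<'E'
from h import *
s=load("scene10.pkl"); s0=load("scene0.pkl")
d=abs(s["depth"]-s0["depth"]); m=((d>.02)&(s["depth"]>0)&(s0["depth"]>0)).astype(np.uint8); m=cv2.morphologyEx(m,cv2.MORPH_OPEN,np.ones((2,2)))
n,l,st,c=cv2.connectedComponentsWithStats(m); print([(st[i][4],(c[i]*1.5).round()) for i in range(1,n)])
E
python3 -c "
from workcell import job
print(job.job_done())"
```

```text
[(np.int32(6), array([87.,  1.])), (np.int32(4), array([148.,   1.])), (np.int32(4), array([221.,   1.])), (np.int32(11356), array([665.,  86.])), (np.int32(4), array([77.,  8.])), (np.int32(6), array([100.,   9.])), (np.int32(4), array([92., 14.])), (np.int32(4), array([106.,  17.])), (np.int32(4), array([85., 19.])), (np.int32(10), array([96., 30.])), (np.int32(6), array([114.,  29.])), (np.int32(4), array([113.,  37.])), (np.int32(4), array([103.,  41.])), (np.int32(4), array([100.,  52.])), (np.int32(4), array([95., 62.])), (np.int32(6), array([103.,  62.])), (np.int32(6), array([112.,  67.])), (np.int32(4), array([128.,  76.])), (np.int32(4), array([194.,  89.])), (np.int32(4), array([137.,  95.])), (np.int32(55), array([438., 113.])), (np.int32(4), array([670., 125.])), (np.int32(2), array([766., 137.])), (np.int32(97), array([472., 156.])), (np.int32(318), array([297., 265.])), (np.int32(4), array([413., 311.]))]
the job is handed in; nothing more can be done
None
```

The plug is standing upright on the firebrick, the puller is back in the rack's fork, and the job is handed in. No verdict was reported. It took about 36 s of the 69 s allowed.

**What I did:**
- I took the puller by its handle, lifted it a few millimetres and slid it out of the fork.
- I felt the foot down through the slot. Contact with the bottom came at about 5 N of push.
- I backed off a little over 1 mm, gave the quarter turn and drew the plug out. The wrist force showed the puller carrying about 0.27 kg.
- I lowered the plug onto the brick until the load came off, turned back a quarter and withdrew the foot. The withdrawal showed no extra load.
- I slid the puller back into the fork, set its collar on the prongs, let go and backed away.

**Last checks:**
- **Plug:** it sits level about 1 mm from the brick's centre, with its top at 106 to 107 mm (expected 106). The gripper only ever held the puller's handle.
- **Puller:** it is upright, with its handle top at 212 mm, the same as at the start.
- **Everything else:** comparing depth before and after, the only changes beyond single-pixel noise were the arm and the plug, so the other items look untouched.

**Disagreements:** the two cameras differed by up to about 3 mm in x. After release the handle's yaw read about 11° different from the start, with its centre shifted about 2 mm. That may be a small turn of the puller in the fork or measurement noise, and I did not look a second time to tell which.

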